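# Change over the shaker's air console: unlock, shift through the H-gate, lock again

## Task

The load is now on the shaker, so change over the air console: lift the yellow lever lock out of the gate and stand it upright on the blue mat, then shift the lever from the near left slot through neutral, across and forward into the far right slot with the green dot. Then put the lock back fully home in the gate, turned end for end so that its leg now points into the lever's new slot, let go of everything, and leave the other things on the table where they are.

Things in the scene. Friction and masses are not known exactly. Their poses are not given: they have to be found in the camera images.
- console: Red cast valve console bolted down, base 270 x 206 mm, 120 mm high, two round gauges on the sloping side towards the operator (robot). Origin on the table under the gate centre; +x forward (away from operator), +y left. On top a bright plate with an H-shaped gate; flush dots mark the four lane ends: green far right (+x, -y), white the others. The plate reaches x +-85, y +-75 mm
- gate_mid (a point): Centre of the H-gate at the plate's upper face, 120 mm above the table; console axes. Two lanes along x, centred at y = +26 mm (left) and -26 mm (right), 22 mm wide, from x = -46 to +46 mm; the cross slot (neutral) joins them along y at x = 0, 22 mm wide, 74 mm long. Plate 10 mm thick, slots free to 18 mm deep
- pivot (a point): Centre of the lever's pivot inside the console, 20 mm above the table under the gate centre; axes as the console's
- knob (a point): Centre of the lever's black ball knob, 40 mm diameter, 210 mm from the pivot, on a 14 mm steel rod that comes up through the gate with 4 mm play each side. The knob tips with the lever. The gate stops the rod: it moves only along the lanes and, in neutral, across. Plain friction, 2 to 3 N at the knob, no springs: it stays where it is left
- lever_fore (a joint): Fore-and-aft angle of the lever, rad: 0 neutral, positive forward (console +x); lane ends at about +0.36 and -0.36. With lever_fore = f, lever_side = s the knob is at 210 mm x (cos s sin f, -sin s, cos s cos f) from the pivot, in console axes
- lever_side (a joint): Sideways angle of the lever, rad: 0 upright, positive to the right (-y of the console). Middle of the right lane about +0.25, of the left lane about -0.25; it can change only with lever_fore near 0
- lever_lock: Yellow steel lever lock, loose, 0.35 kg, 120 mm high, origin under its centre. Key below, z 0 to 12 mm: bar 14 (x) by 64 mm (y) for the cross slot, with a leg (point lock_leg). Flange 40 (x) by 92 (y) mm, z 12 to 20 mm, rests on the gate plate when home: origin then 12 mm below the plate's upper face. Starts home, yaw = console's + half a turn; must end with yaw = console's. Stands by itself
- lock_grip (a point): Point in the middle of the lock's upright fin grip, 95 mm above its underside; lock axes. The fin is 16 mm thick in x, 40 mm wide in y, z 20 to 120 mm, round at the top, with a dark mark like a hole
- lock_leg (a point): Tip of the lock's leg, at x = 20, y = -25, z = 6 mm of the lock. The leg is 14 mm wide, runs from the bar along +x at the bar's -y end, and goes into the lane that holds the lever, up against the rod; a dark arrow on the flange points along it. At the start it points to the operator
- mat: Blue rubber mat, fixed, 180 x 180 mm, 4 mm thick, beside the console. Origin under its centre on the table
- specimen: Aluminium electronics box on a round dark fixture, 176 mm across, 160 mm high, 2.6 kg; not to be moved. Origin under its centre
- wash_bottle: White wash bottle with blue cap, 62 mm diameter, 200 mm high with its bent spout; not to be moved. Origin under its centre
- cup: Small white cup, 56 mm across, 55 mm high; not to be moved. Origin under its centre
- screwdriver: Orange screwdriver lying on the table, 190 mm long; not to be moved. Origin under its middle, x towards the tip
Not all that is in view belongs to the job. Of the things shaped like the lever_lock, the yellow one is meant.

How it is judged:
On the way, in this order (a step that is already met when the one before it is completed fails the run):
1. the lever lock stands upright on the blue mat, let go (x of lever_lock in the frame of mat between -0.075 and 0.075 m and y of lever_lock in the frame of mat between -0.075 and 0.075 m and z of lever_lock in the frame of mat below 0.009 m and angle between lever_lock's own z axis and vertical below 0.15 rad and linear speed of lever_lock below 0.03 m/s and contact force between the fingers and lever_lock below 0.2 N), for 0.2 s.
2. the lever has been shifted into the far right slot (value of joint lever_fore above 0.27 rad and value of joint lever_side above 0.17 rad), for 0.2 s.
At the end, for the whole second after the job is handed in: Lever at the far end of the right lane (lever_fore above 0.27, lever_side above 0.17 rad); lock home in the gate (flange within 2.5 mm of the plate, upright within 0.06 rad, centred within 9 mm), its leg pointing forward into the lever's slot; all at rest and let go (all of step 2 and horizontal distance between lever_lock and gate_mid below 0.009 m and z of lever_lock in the frame of gate_mid below -0.0095 m and x of lock_leg in the frame of console above 0.01 m and angle between lever_lock's own z axis and vertical below 0.06 rad and linear speed of lever_lock below 0.02 m/s and velocity of joint lever_fore between -0.05 and 0.05 rad/s and velocity of joint lever_side between -0.05 and 0.05 rad/s); the robot touches nothing.
It fails at once if a bystander is moved by more than 30 mm (distance of any of specimen, wash_bottle, cup, screwdriver from where it was at the start of the episode above 0.03 m).
It also fails if it takes over 72 s, if anything falls off the work surface, if the arm or the gripper's body presses on something with over 40 N, if the wrist force passes 120 N, or if a joint passes its speed limit or range.

## Robot

A 7-joint arm with a two-finger parallel gripper is mounted at the origin on the work surface. World frame = base frame: x ahead of the robot, y to its left, z up, the work surface at z = 0. Lengths are in m, angles in rad, forces in N, time in s.
With the tool pointing down it reaches from about 0.4 to 0.85 m from the base axis. Payload 10.4 kg.
Tool frame: the origin (TCP) lies at the very end of the fingers, on their centre line; the grasp point (between the pads) lies manip.hold_point_z behind it (manip.hold_point_z is the distance from the TCP to the grasp point, in m); z points along the fingers, x is the direction in which the jaws open and shut, and the axes are right-handed (so a half turn about z gives the same grasp; the last joint's range is limited). The gripper opens to 85 mm and grips with 20 to 120 N. Pads are 22 mm wide; open, the fingers measure 114 mm over their backs; the gripper's body (76 mm by 85 mm) begins 54 mm behind the grasp point. The pads swing forward as they close: fully open they stand 13 mm farther back than shut.
Start: joints at [1.171, 0.332, -0.065, 1.46, 0.022, 1.35, -0.088], TCP at [0.23, -0.581, 0.231] pointing down, gripper open.
Joint ranges: [-2.6, 2.6], [-0.5, 2.12], [-1.47, 1.34], [0.16, 2.42], [-1.27, 4.41], [0.06, 2.06], [-2.6, 2.6]. Speed limits (rad/s): [2.22, 2.22, 2.79, 2.79, 3.14, 3.14, 3.14].

## Interface

Orientations are given as a unit quaternion [x, y, z, w].
In Python, from workcell import readout, camera, camera_info, manip gives the robot as it stands.
- The arm moves only by the tool play_rows, never from a script. Its argument "rows" is a list of rows, each a list of 3 entries, a list of its own where there are three numbers: the shift along the world's x, y, z in mm, then the turn, a rotation vector about the world's x, y, z in degrees, then the finger opening in mm, from 0 to 85.4. In form: [[[tx, ty, tz], [rx, ry, rz], fingers], ...]. A call has 1 to 12 rows; each row shifts and turns the commanded pose from where the row before left it; what a row does not reach is not made up. A row lasts 1/8 s, in which the tool goes at most 62.5 mm and 10.7 degrees, less where a joint would pass 70% of its speed; a pose out of reach is approached as far as the arm can. A call with a gripper value outside its range is refused whole. The fingers move at their own pace and stop on an object; "force" is the grip in N (left out, the last holds). Time passes only in rows, so rows that do not move let the fingers close. It gives the time, the measured TCP pose, the force and the opening at its end, in the units of the state.
- readout.get_obs(): the state, without advancing time (a new reading comes with each control period).
- camera(name): name is "side" or "top" or "wrist"; returns the picture (384x512x3 uint8, blue, green, red); there is no depth.
- camera_info(name): a dict with "fx", "fy", "cx", "cy" (pixels), "world_from_camera" (4x4, takes a point from camera to world coordinates). Camera axes: x right, y up, looking along -z (the intrinsics and any distortion apply to the point x, -y, -z); pixel columns grow to the right and rows downward; lengths in m; the calibration is good to about 2 mm. A picture is of the moment at which its call begins: read the wrist's pose just before it. camera_info takes no time and is no camera call; for the wrist camera it gives the pose at the moment of the call.
- manip.hand_in(): hands the job in, once; it reports no verdict.
The state is a dict: "clock": time; "joint_pos": joint angles; "joint_velocities": joint speeds; "tau": joint torques, N m; "position": TCP position; "ee_rot": TCP orientation; "ft_force": force on the tool from outside, world axes, zero at the start; "torque": the same for the moment, N m; "grip_width": opening from 0.0 (shut) to 1.0 (fully open).
Only numpy, scipy, OpenCV 4.12 (cv2) and the standard library are available. Lean on these libraries where they do the work, as an engineer would, in place of code of your own. Each camera call takes 0.05 s, during which the arm holds its last target.

## Working session

There is one attempt and no reset: what is moved stays moved. The work goes in short steps, Python scripts to look and compute and a tool call to move; the robot and the scene stay as the last step left them, time stands still between calls to the robot, and variables do not carry over. Pictures are saved under pics/ and viewed, and the job is handed in when it is done.

Besides the shell and the picture viewer there is one more tool, called after "Call:" in YAML: its name, and indented under it one key for each argument. play_rows: Moves the arm, as the interface text tells. Its arguments: {"type":"object","properties":{"rows":{"type":"array"},"force":{"type":"number"}},"required":["rows"]}

```bash
mkdir -p pics; ls
python3 - <<'E'
from workcell import readout, camera, camera_info, manip
import cv2
print(readout.get_obs()); print(manip.hold_point_z)
for n in ("side","top","wrist"):
    i=camera_info(n); print(n,i)
    cv2.imwrite(f"pics/{n}0.png",camera(n))
E
```

```text
pics
{'clock': 0.0, 'joint_pos': array([ 1.17139704,  0.33287275, -0.06470736,  1.46093259,  0.02161126,
        1.34992015, -0.08845282]), 'joint_velocities': array([-0.00012211, -0.00141587,  0.00077599,  0.00059534,  0.00115012,
        0.00116827,  0.0013762 ]), 'tau': array([ 1.45510068e-03, -6.25463104e+01,  5.00181061e-02, -3.91611385e+01,
        1.63297250e-02,  9.93435387e-03,  9.67409107e-06]), 'position': array([ 0.22982215, -0.58080414,  0.23051958]), 'ee_rot': array([ 8.27048204e-01, -5.62130547e-01, -6.14646527e-04, -3.71926833e-04]), 'ft_force': array([-0.38890534,  0.01371135, -0.82069943]), 'torque': array([-0.00450495,  0.0177379 , -0.022087  ]), 'grip_width': 1.004258339957725}
0.0187
side {'fx': 368.4488570790624, 'fy': 368.4488570790624, 'cx': 252.77871505238923, 'cy': 190.54597254045552, 'world_from_camera': array([[-0.82860137,  0.2897893 , -0.47900098,  0.03308173],
       [-0.55932584, -0.46514324,  0.68614603,  0.76207696],
       [-0.02396629,  0.83645916,  0.54750497,  0.75052038],
       [ 0.        ,  0.        ,  0.        ,  1.        ]])}
top {'fx': 438.04135931717155, 'fy': 438.04135931717155, 'cx': 260.7343883036245, 'cy': 188.45548934777884, 'world_from_camera': array([[ 8.38406402e-04,  9.96382764e-01, -8.49746147e-02,
         4.44411326e-01],
       [-9.99960175e-01,  1.59034995e-03,  8.78173166e-03,
         1.18793149e-02],
       [ 8.88510543e-03,  8.49638680e-02,  9.96344416e-01,
         1.42660279e+00],
       [ 0.00000000e+00,  0.00000000e+00,  0.00000000e+00,
         1.00000000e+00]])}
wrist {'fx': 318.22418607379217, 'fy': 318.22418607379217, 'cx': 254.8096941811091, 'cy': 191.64727942818624, 'world_from_camera': array([[ 0.36763962,  0.89144908,  0.26487666,  0.29703116],
       [-0.92996603,  0.35304573,  0.1025763 , -0.55412206],
       [-0.00207203, -0.28403741,  0.95881096,  0.37316083],
       [ 0.        ,  0.        ,  0.        ,  1.        ]])}
```

View pics/side0.png

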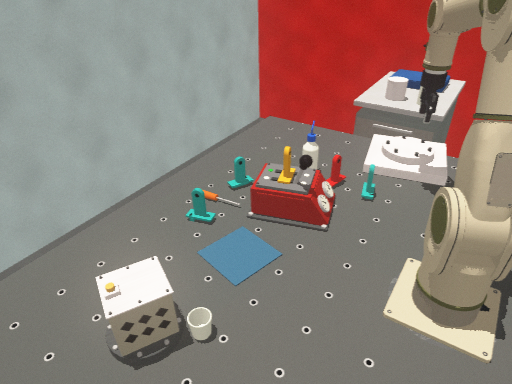

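View pics/top0.png

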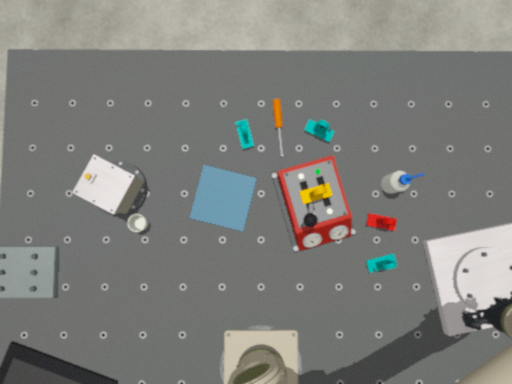

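View pics/wrist0.png

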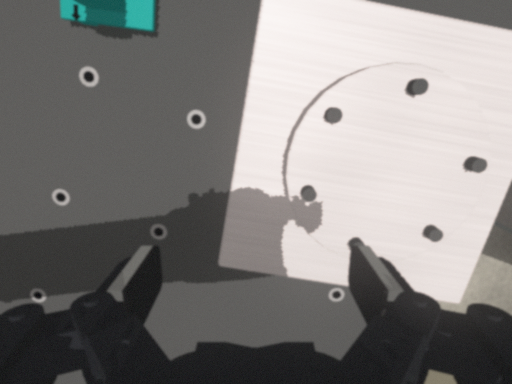

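The top view shows the console at about (316,200), the yellow lock at (316,193), the knob at (310,220), the mat at (223,198), with the screwdriver, bottle and decoy locks around them. I'll zoom in and measure.

```bash
cat > h.py <<'E'
import numpy as np, cv2
from workcell import readout, camera, camera_info, manip
def ray(info,u,v):
    T=info["world_from_camera"]
    d=np.array([(u-info["cx"])/info["fx"],-(v-info["cy"])/info["fy"],-1.])
    return T[:3,3],T[:3,:3]@d
def onplane(info,u,v,z):
    o,d=ray(info,u,v); return o+d*(z-o[2])/d[2]
def proj(info,p):
    T=info["world_from_camera"]; c=T[:3,:3].T@(np.asarray(p)-T[:3,3])
    return np.array([info["cx"]+info["fx"]*c[0]/-c[2],info["cy"]-info["fy"]*c[1]/-c[2]])
def tri(a):
    A=np.zeros((3,3));b=np.zeros(3)
    for info,u,v in a:
        o,d=ray(info,u,v);d=d/np.linalg.norm(d);P=np.eye(3)-np.outer(d,d);A+=P;b+=P@o
    x=np.linalg.solve(A,b); return x,[np.linalg.norm(np.cross(x-ray(i,u,v)[0],ray(i,u,v)[1]/np.linalg.norm(ray(i,u,v)[1])))for i,u,v in a]
def blobs(im,lo,hi,amin=5):
    m=cv2.inRange(cv2.cvtColor(im,cv2.COLOR_BGR2HSV),lo,hi)
    n,l,s,c=cv2.connectedComponentsWithStats(m)
    return [(s[i,4],c[i].round(1),s[i,:4]) for i in range(1,n) if s[i,4]>=amin],l
E
python3 - <<'E'
from h import *
t=cv2.imread("pics/top0.png");s=cv2.imread("pics/side0.png")
cv2.imwrite("pics/tz.png",cv2.resize(t[140:260,170:370],None,fx=4,fy=4,interpolation=cv2.INTER_CUBIC))
cv2.imwrite("pics/sz.png",cv2.resize(s[110:290,180:360],None,fx=3.3,fy=3.3,interpolation=cv2.INTER_CUBIC))
it=camera_info("top")
for nm,lo,hi in(("yellow",(18,150,120),(32,255,255)),("blue",(98,90,60),(112,255,255)),("green",(45,150,80),(75,255,255)),("red",(0,150,80),(6,255,255))):
    print(nm,"top",blobs(t,lo,hi,8)[0],"side",blobs(s,lo,hi,8)[0])
E
```

```text
yellow top [(np.int32(13), array([ 87.5, 176.2]), array([ 86, 175,   4,   4], dtype=int32)), (np.int32(419), array([315.3, 193.2]), array([300, 183,  32,  21], dtype=int32))] side [(np.int32(333), array([286.4, 167.7]), array([277, 146,  18,  38], dtype=int32))]
blue top [(np.int32(2861), array([222.7, 197.8]), array([191, 166,  65,  64], dtype=int32)), (np.int32(143), array([408.3, 177.9]), array([399, 173,  26,  12], dtype=int32))] side [(np.int32(299), array([410.2,  77.1]), array([391,  70,  32,  19], dtype=int32)), (np.int32(56), array([444.2,  83.9]), array([437,  76,  13,  16], dtype=int32)), (np.int32(39), array([311. , 135.8]), array([307, 132,   9,  10], dtype=int32)), (np.int32(2566), array([238.9, 254.8]), array([198, 227,  84,  59], dtype=int32))]
green top [(np.int32(15), array([317.5, 171.1]), array([316, 169,   4,   5], dtype=int32))] side []
red top [(np.int32(1223), array([313.2, 211.4]), array([278, 156,  74,  94], dtype=int32)), (np.int32(345), array([381. , 221.6]), array([367, 214,  30,  17], dtype=int32))] side [(np.int32(17465), array([333.7,  54.2]), array([258,   0, 174, 134], dtype=int32)), (np.int32(2869), array([465.2,  86.2]), array([445,  27,  41, 131], dtype=int32)), (np.int32(2600), array([296.2, 198.9]), array([251, 155,  95,  70], dtype=int32))]
```

View pics/tz.png

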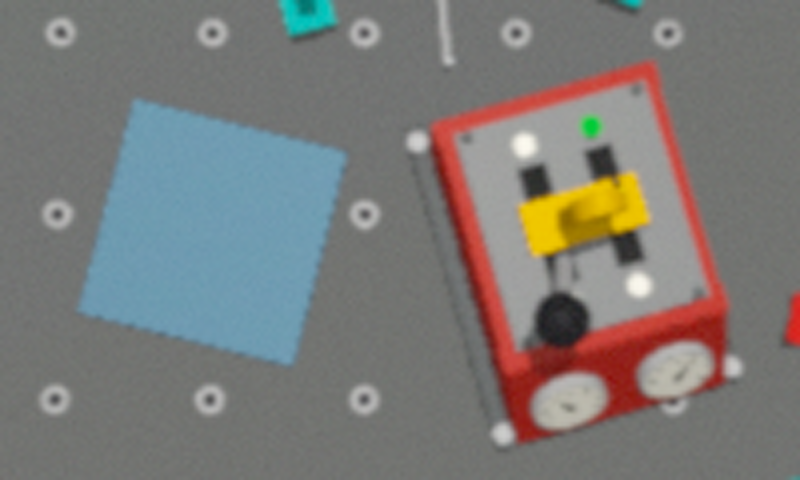

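View pics/sz.png

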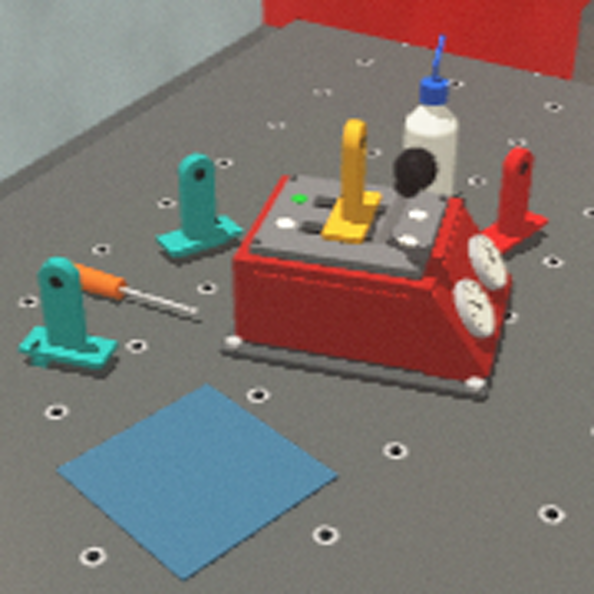

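Run:
```python
from h import *
t=cv2.imread("pics/top0.png");s=cv2.imread("pics/side0.png")
it=camera_info("top");is_=camera_info("side")
print("Twhite",[b for b in blobs(t[160:220,290:345],(0,0,205),(180,40,255),5)[0]])
print("Swhite",[b for b in blobs(s[160:195,255:320],(0,0,190),(180,45,255),3)[0]])
print("Sgreen",[b for b in blobs(s[160:195,255:320],(45,100,60),(75,255,255),3)[0]])
# knob
print("Tknob",blobs(t[205:235,295:325],(0,0,0),(180,255,45),30)[0]);print("Sknob",blobs(s[145:180,290:325],(0,0,0),(180,255,45),20)[0])
for nm,im,i in(("t",t,it),("s",s,is_)):
    m=cv2.inRange(cv2.cvtColor(im,cv2.COLOR_BGR2HSV),(98,90,60),(112,255,255))
    c=max(cv2.findContours(m,0,2)[0],key=cv2.contourArea) if nm=="t" else [c for c in cv2.findContours(m,0,2)[0] if cv2.contourArea(c)>2000][0]
    q=cv2.approxPolyDP(c,5,True)[:,0]
    w=np.array([onplane(i,u,v,.004) for u,v in q]); print("mat",nm,q.tolist(),w.round(4).tolist(),w.mean(0))
def red(im,i):pass
```

```text
Twhite [(np.int32(28), array([10.7, 15.7]), array([ 8, 13,  6,  6], dtype=int32)), (np.int32(30), array([39.4, 50.6]), array([37, 48,  6,  6], dtype=int32))]
Swhite [(np.int32(15), array([51.2, 14.5]), array([49, 13,  6,  4], dtype=int32)), (np.int32(16), array([10.9, 17.1]), array([ 8, 16,  7,  3], dtype=int32)), (np.int32(13), array([48.4, 22.2]), array([46, 21,  6,  3], dtype=int32))]
Sgreen [(np.int32(11), array([15.3,  9.8]), array([13,  9,  5,  3], dtype=int32))]
Tknob [(np.int32(82), array([14.7, 14.9]), array([10,  9, 11, 12], dtype=int32))]
Sknob [(np.int32(52), array([15.2, 19.2]), array([11, 15, 11,  9], dtype=int32))]
mat t [[204, 166], [191, 217], [242, 229], [254, 179]] [[0.6391, 0.1849, 0.004], [0.4726, 0.225, 0.004], [0.4341, 0.0598, 0.004], [0.5967, 0.0214, 0.004]] [0.53564328 0.12277222 0.004     ]
mat s [[243, 227], [198, 251], [235, 285], [281, 254]] [[0.5931, 0.0207, 0.004], [0.6409, 0.1849, 0.004], [0.4694, 0.2323, 0.004], [0.4267, 0.0635, 0.004]] [0.53254437 0.12534166 0.004     ]
```

Run:
```python
from h import *
T=camera_info("top");S=camera_info("side")
D={"FL":((300.7,175.7),(265.9,177.1)),"FR":((317.5,171.1),(270.3,169.8)),"NR":((329.4,210.6),(306.2,174.5))}
P={}
for k,(a,b) in D.items():
    x,r=tri([(T,*a),(S,*b)]); P[k]=x; print(k,x.round(4),np.round(r,4), onplane(T,*a,.12).round(4), onplane(S,*b,.12).round(4))
Z=.12
W={k:(onplane(T,*a,Z)+onplane(S,*b,Z))/2 for k,(a,b) in D.items()}
W["NL"]=onplane(S,303.4,182.2,Z)
for Q in (W,{k:onplane(T,*a,Z) for k,(a,b) in D.items()}):
    d=Q["FR"]-Q["FL"];e=Q["FR"]-Q["NR"];print("yaw",np.degrees(np.arctan2(d[0],-d[1])),np.degrees(np.arctan2(e[1],e[0])),np.linalg.norm(d),np.linalg.norm(e),"c",(Q["FL"]+Q["NR"])/2)
print("yaw diag")
print(W)
# Lock fin top, knob
x,r=tri([(T,309.7,219.9),(S,305.2,162)]);print("knob",x,r)
```

```text
FL [ 0.5945 -0.1199  0.1188] [0.0002 0.0002] [ 0.5945 -0.1197  0.12  ] [ 0.5933 -0.1183  0.12  ]
FR [ 0.6087 -0.1707  0.1173] [0.0001 0.0001] [ 0.6085 -0.1703  0.12  ] [ 0.6062 -0.1669  0.12  ]
NR [ 0.4896 -0.2051  0.1185] [0.0003 0.0003] [ 0.4898 -0.2047  0.12  ] [ 0.4883 -0.2029  0.12  ]
yaw 15.210914823835173 16.56600650427608 0.05141875941889095 0.12343346392262285 c [ 0.54146912 -0.16138462  0.12      ]
yaw 15.460727256159483 16.145645347986928 0.052566186580672136 0.12354569712642693 c [ 0.54216086 -0.16216295  0.12      ]
yaw diag
{'FL': array([ 0.59387866, -0.11897927,  0.12      ]), 'FR': array([ 0.60736955, -0.16859665,  0.12      ]), 'NR': array([ 0.48905958, -0.20378997,  0.12      ]), 'NL': array([ 0.47376795, -0.15495759,  0.12      ])}
knob [ 0.46146073 -0.13480549  0.20693658] [np.float64(0.0006228209907464555), np.float64(0.0006228209907464529)]
```

The console centre comes out at about (0.542, -0.162), yaw about 16°. The dots triangulate to z≈0.118, which matches the 0.120 in the text, and the knob at (0.461, -0.135, 0.207) fits the near-left prediction. The mat centre is about (0.534, 0.124). Next I'll move above the gate and look with the wrist camera.

Call:
play_rows:
  rows:
    - [[0, 0, 50], [0, 0, 0], 60]
    - [[0, 0, 60], [0, 0, 0], 60]
    - [[31, 42, 10], [0, 0, 8.44], 60]
    - [[31, 42, 10], [0, 0, 8.44], 60]
    - [[31, 42, 10], [0, 0, 8.44], 60]
    - [[31, 42, 0], [0, 0, 8.44], 60]
    - [[31, 42, 0], [0, 0, 8.44], 60]
    - [[31, 42, 0], [0, 0, 8.44], 60]
    - [[31, 42, 0], [0, 0, 8.44], 60]
    - [[31, 42, 0], [0, 0, 8.44], 60]
    - [[31, 42, 0], [0, 0, 8.44], 60]
    - [[33, 41, 0], [0, 0, 8.44], 60]

```text
clock: 1.65
position: [0.5427, -0.1608, 0.3713]
ee_rot: [0.99, 0.141, 0.0, 0.0]
ft_force: [0.7, -0.5, 0.1]
grip_width: 0.7
```

Call:
play_rows:
  rows:
    - [[0, 0, 0], [0, 0, 0], 60]
    - [[0, 0, 0], [0, 0, 0], 60]

```text
clock: 1.9
position: [0.5418, -0.1626, 0.371]
ee_rot: [0.99, 0.139, -0.0, -0.0]
ft_force: [0.2, 0.1, 0.9]
grip_width: 0.703
```

```bash
cat > look.py <<'E'
from h import *
import sys,json,pickle
n=sys.argv[1]; which=sys.argv[2]
o=readout.get_obs(); i=camera_info(which); im=camera(which)
cv2.imwrite(f"pics/{n}.png",im); pickle.dump(i,open(f"pics/{n}.pkl","wb"))
from scipy.spatial.transform import Rotation as R
m=R.from_quat(o["ee_rot"]).as_matrix()
print(o["clock"],o["position"].round(4),"yaw",np.degrees(np.arctan2(m[1,0],m[0,0])).round(2),"z",m[:,2].round(3),"j",o["joint_pos"].round(2),"F",o["ft_force"].round(1),"g",o["grip_width"])
E
python3 look.py w1 wrist
```

```text
1.9 [ 0.5418 -0.1626  0.371 ] yaw 15.94 z [-0.001 -0.    -1.   ] j [ 0.66  0.21 -0.54  1.35  0.11  1.61  0.41] F [0.2 0.1 0.9] g 0.7032768426385998
```

View pics/w1.png

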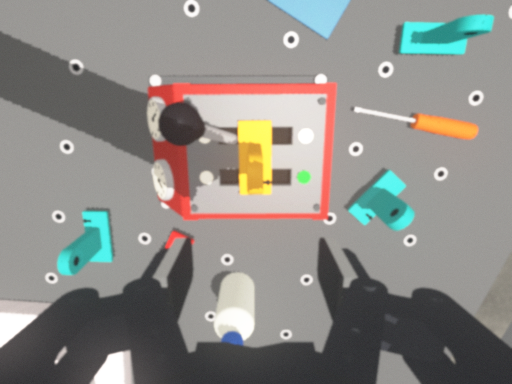

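The wrist view shows the console square to the image. The lock flange spans about (238–271, 121–195), the dots sit at (306,136), (304,177), (206,178), and the knob is at (182,124).

Run:
```python
from h import *
import pickle
im=cv2.imread("pics/w1.png");I=pickle.load(open("pics/w1.pkl","rb"))
print([b for b in blobs(im,(0,0,200),(180,40,255),40)[0] if b[0]<400])
print("g",blobs(im,(45,150,80),(75,255,255),20)[0])
h=cv2.cvtColor(im,cv2.COLOR_BGR2HSV)
m=cv2.inRange(h,(18,150,80),(32,255,255))
print("yellow",blobs(im,(18,150,80),(32,255,255),50)[0])
m2=cv2.inRange(h,(0,0,120),(180,60,200))[80:225,180:340]
cv2.imwrite("pics/w1z.png",cv2.resize(im[70:230,140:350],None,fx=3.7,fy=3.7,interpolation=cv2.INTER_CUBIC))
m3=cv2.inRange(h,(0,130,60),(10,255,255))
c=max(cv2.findContours(m3,0,2)[0],key=cv2.contourArea); print(cv2.boundingRect(c))
```

```text
[(np.int32(174), array([191.3,   7.9]), array([184,   0,  16,  17], dtype=int32)), (np.int32(179), array([290.6,  39.2]), array([283,  31,  16,  17], dtype=int32)), (np.int32(56), array([76.5, 62.2]), array([70, 59, 13,  9], dtype=int32)), (np.int32(160), array([385.4,  69.1]), array([378,  61,  16,  17], dtype=int32)), (np.int32(107), array([155. ,  80.1]), array([150,  75,  12,  11], dtype=int32)), (np.int32(97), array([320.4,  78.5]), array([315,  74,  12,  10], dtype=int32)), (np.int32(140), array([475.5,  97.6]), array([468,  90,  16,  16], dtype=int32)), (np.int32(46), array([156.6, 100.2]), array([150,  98,  14,   6], dtype=int32)), (np.int32(165), array([153. , 118.9]), array([148, 104,  11,  32], dtype=int32)), (np.int32(282), array([382.9, 114.1]), array([354, 107,  61,  15], dtype=int32)), (np.int32(114), array([226., 136.]), array([213, 129,  23,  13], dtype=int32)), (np.int32(40), array([204.4, 140. ]), array([200, 138,  10,   5], dtype=int32)), (np.int32(123), array([ 66.4, 146.4]), array([ 60, 140,  14,  14], dtype=int32)), (np.int32(131), array([355.5, 148.5]), array(
[... 346 characters left out ...]
, dtype=int32)), (np.int32(96), array([144.1, 238.2]), array([138, 232,  13,  13], dtype=int32)), (np.int32(95), array([409.6, 240.1]), array([403, 234,  14,  13], dtype=int32)), (np.int32(92), array([227. , 259.2]), array([221, 254,  13,  12], dtype=int32)), (np.int32(86), array([ 51. , 277.7]), array([ 45, 273,  13,  11], dtype=int32)), (np.int32(86), array([306.2, 279.3]), array([300, 274,  13,  12], dtype=int32)), (np.int32(66), array([285.7, 333.9]), array([280, 330,  12,   9], dtype=int32))]
g []
yellow [(np.int32(283), array([447.3, 126.2]), array([420, 119,  56,  15], dtype=int32)), (np.int32(2280), array([254.2, 156.6]), array([237, 121,  35,  73], dtype=int32))]
(148, 83, 188, 137)
```

View pics/w1z.png

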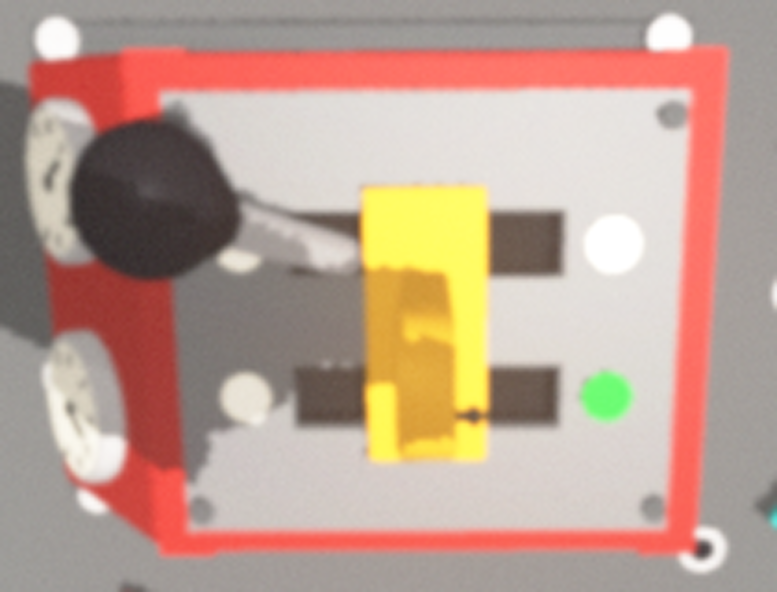

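Run:
```python
from h import *
import pickle
im=cv2.imread("pics/w1.png");I=pickle.load(open("pics/w1.pkl","rb"))
f=lambda u,v,z:onplane(I,u/3.7+140-.36,v/3.7+70-.36,z)
fl=[f(*p,.128) for p in((361,185),(487,185),(487,461),(367,461))]
print(np.round(fl,4),"c",np.mean(fl,0))
d=fl[3]-fl[0]+fl[2]-fl[1];print("yaw",np.degrees(np.arctan2(d[0],-d[1])),[np.linalg.norm(fl[i]-fl[i-1]) for i in range(4)])
FL,FR,NR=[f(*p,.12) for p in((613,243),(606,397),(245,397))]
print(FL,FR,NR,(FL+NR)/2,np.degrees(np.arctan2((FR-FL)[0],-(FR-FL)[1])),np.degrees(np.arctan2((FR-NR)[1],(FR-NR)[0])))
# height check: triangulate with top
T=camera_info("top")
for a,b in(((613,243),(300.7,175.7)),((606,397),(317.5,171.1)),((245,397),(329.4,210.6))):
    print(tri([(I,a[0]/3.7+139.64,a[1]/3.7+69.64),(T,*b)]))
c=cv2.resize(im[110:205,225:285],None,fx=7,fy=6,interpolation=cv2.INTER_CUBIC);cv2.imwrite("pics/w1y.png",c)
w=cv2.imread("pics/wrist0.png");cv2.imwrite("pics/w0t.png",cv2.resize(w[0:40,50:170],None,fx=6,fy=6))
```

```text
[[ 0.5086 -0.1226  0.128 ]
 [ 0.5474 -0.1116  0.128 ]
 [ 0.574  -0.2     0.128 ]
 [ 0.5345 -0.2113  0.128 ]] c [ 0.54115833 -0.16136482  0.128     ]
yaw 16.52776426005102 [np.float64(0.09235354265463719), np.float64(0.04032936039877546), np.float64(0.09236260969725717), np.float64(0.04108055774238764)]
[ 0.59349845 -0.11848968  0.12      ] [ 0.60785271 -0.16897075  0.12      ] [ 0.48846754 -0.20302006  0.12      ] [ 0.540983   -0.16075487  0.12      ] 15.873068823688977 15.918440835353897
(array([ 0.59463158, -0.11942388,  0.11573763]), [np.float64(0.0007375865811247557), np.float64(0.0007375865811247428)])
(array([ 0.61014082, -0.17154256,  0.10861032]), [np.float64(0.00041684113306168617), np.float64(0.0004168411330617477)])
(array([ 0.4891237 , -0.20400377,  0.11933305]), [np.float64(0.001057325468438612), np.float64(0.0010573254684386917)])
```

View pics/w1y.png

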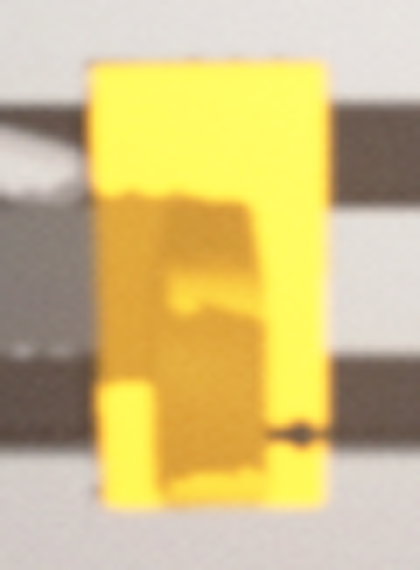

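View pics/w0t.png

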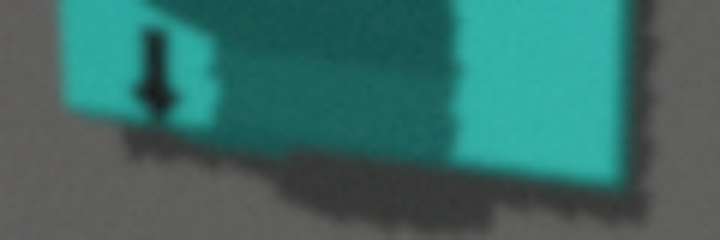

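All the estimates agree: centre (0.5415, -0.1615), yaw 16°. The flange measures 92×40 mm, as stated. The TCP is already over it, so I'll go down and grip.

Call:
play_rows:
  rows:
    - [[0, 1, -50], [0, 0, 0], 50]
    - [[0, 0, -50], [0, 0, 0], 50]
    - [[0, 0, -50], [0, 0, 0], 50]
    - [[0, 0, -25], [0, 0, 0], 50]
    - [[0, 0, -12], [0, 0, 0], 50]
    - [[0, 0, 0], [0, 0, 0], 50]
    - [[0, 0, 0], [0, 0, 0], 10]
    - [[0, 0, 0], [0, 0, 0], 10]
    - [[0, 0, 0], [0, 0, 0], 10]
    - [[0, 0, 0], [0, 0, 0], 10]
    - [[0, 0, 0], [0, 0, 0], 10]
    - [[0, 0, 0], [0, 0, 0], 10]
  force: 50

```text
clock: 3.45
position: [0.5425, -0.1613, 0.1854]
ee_rot: [0.99, 0.139, 0.001, 0.0]
ft_force: [-1.5, -0.2, 6.9]
grip_width: 0.181
```

```bash
python3 look.py w2 wrist
```

```text
3.45 [ 0.5425 -0.1613  0.1854] yaw 15.98 z [ 0.002 -0.001 -1.   ] j [ 0.67  0.28 -0.54  1.66  0.15  1.24  0.37] F [-1.5 -0.2  6.9] g 0.18119870319806086
```

View pics/w2.png

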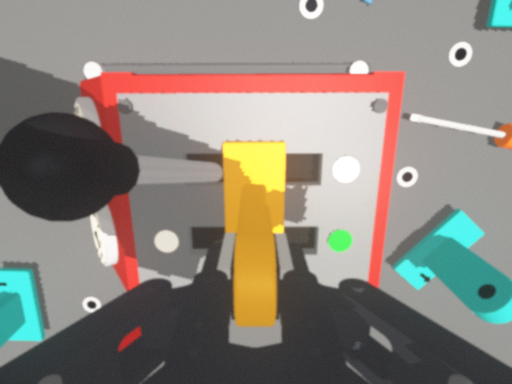

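Grip made: the opening is about 15.5 mm on the 16 mm fin. Lifting.

Call:
play_rows:
  rows:
    - [[0, 0, 10], [0, 0, 0], 10]
    - [[0, 0, 15], [0, 0, 0], 10]
    - [[0, 0, 30], [0, 0, 0], 10]
    - [[0, 0, 40], [0, 0, 0], 10]
    - [[0, 0, 45], [0, 0, 0], 10]
    - [[0, 0, 40], [0, 0, 0], 10]
    - [[0, 0, 0], [0, 0, 0], 10]

```text
clock: 4.38
position: [0.543, -0.161, 0.3684]
ee_rot: [0.99, 0.139, 0.003, 0.001]
ft_force: [-0.2, 0.3, -3.1]
grip_width: 0.185
```

```bash
python3 look.py s3 side; python3 -c "
import cv2;im=cv2.imread('pics/s3.png');cv2.imwrite('pics/s3z.png',cv2.resize(im[80:230,220:370],None,fx=4,fy=4,interpolation=2))"
```

```text
4.375 [ 0.543  -0.161   0.3684] yaw 16.01 z [ 0.006 -0.001 -1.   ] j [ 0.66  0.2  -0.54  1.36  0.11  1.6   0.41] F [-0.2  0.3 -3.1] g 0.18465966002475864
```

View pics/s3z.png

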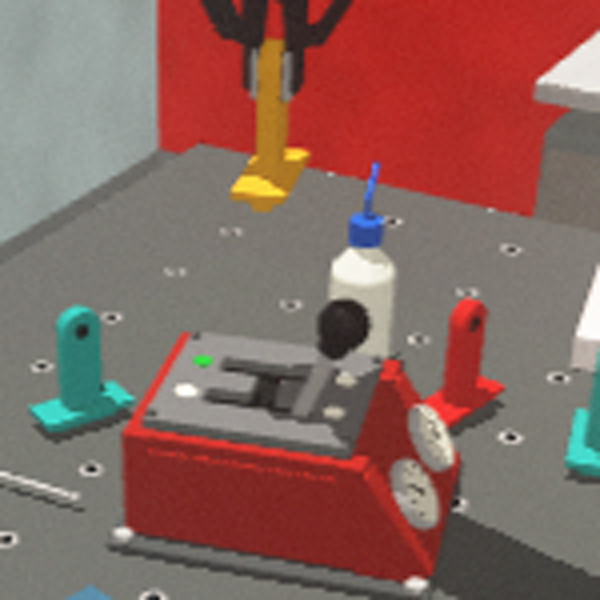

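The lock is clear of the gate with nothing else disturbed. I'll carry it to the mat and turn +87° on the way, so a regrasp half a turn the other way stays within joint 7's range.

Call:
play_rows:
  rows:
    - [[-1, 31, 0], [0, 0, 9.6], 10]
    - [[-1, 32, 0], [0, 0, 9.7], 10]
    - [[-1, 32, 0], [0, 0, 9.7], 10]
    - [[-1, 32, 0], [0, 0, 9.7], 10]
    - [[-1, 32, 0], [0, 0, 9.7], 10]
    - [[-1, 32, 0], [0, 0, 9.7], 10]
    - [[-1, 32, -10], [0, 0, 9.7], 10]
    - [[-1, 32, -20], [0, 0, 9.7], 10]
    - [[-1, 30, -30], [0, 0, 9.5], 10]
    - [[0, 0, -40], [0, 0, 0], 10]
    - [[0, 0, -40], [0, 0, 0], 10]
    - [[0, 0, 0], [0, 0, 0], 10]

```text
clock: 5.92
position: [0.5307, 0.1229, 0.221]
ee_rot: [0.623, 0.783, -0.003, -0.002]
ft_force: [-0.9, 0.1, -2.6]
grip_width: 0.181
```

```bash
python3 look.py s4 side; python3 -c "
import cv2;im=cv2.imread('pics/s4.png');cv2.imwrite('pics/s4z.png',cv2.resize(im[130:290,160:320],None,fx=3.7,fy=3.7,interpolation=2))"
```

```text
5.925 [0.5307 0.1229 0.221 ] yaw 103.0 z [-0.007 -0.001 -1.   ] j [ 0.43  0.27 -0.86  1.65  0.21  1.33  1.33] F [-0.9  0.1 -2.6] g 0.18120983194632534
```

View pics/s4z.png

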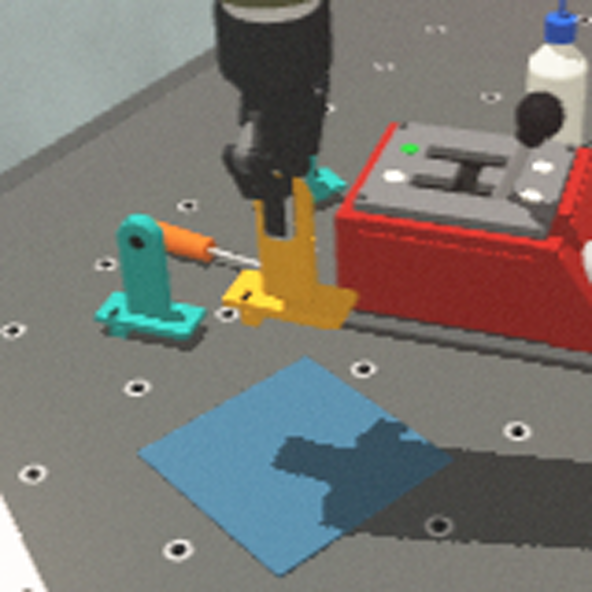

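The arrow mark is at the far (+x) end of the flange, which doesn't obviously match the text. I'll look closer before setting the lock down.

```bash
python3 look.py w4 wrist; python3 -c "
import cv2;im=cv2.imread('pics/s4.png');cv2.imwrite('pics/s4y.png',cv2.resize(im[170:225,215:262],None,fx=11,fy=11,interpolation=2))"
```

```text
5.975 [0.5321 0.1234 0.2235] yaw 102.99 z [-0.003 -0.    -1.   ] j [ 0.43  0.27 -0.86  1.64  0.21  1.33  1.33] F [-0.3  1.  -2.2] g 0.17759543102818132
```

View pics/s4y.png

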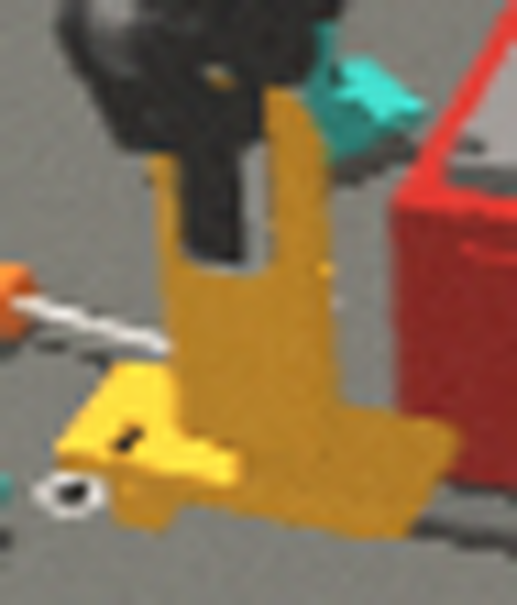

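View pics/w4.png

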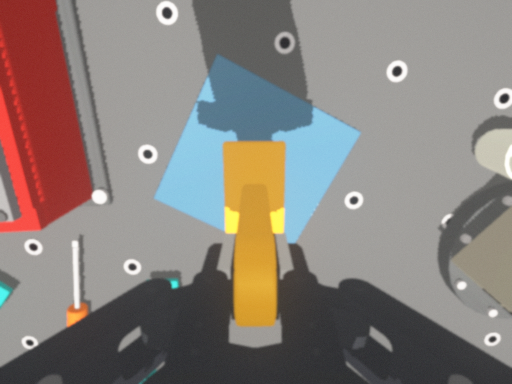

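The block under the flange and the arrow both seem to sit at the +x end. Which end the leg is on decides the whole turn, so I'll lift the lock and tilt its underside towards the side camera before setting it down.

Call:
play_rows:
  rows:
    - [[0, 0, 50], [0, 0, 0], 10]
    - [[0, 0, 50], [0, 0, 0], 10]
    - [[0, 0, 0], [7, 5.2, 0], 10]
    - [[0, 0, 0], [7, 5.2, 0], 10]
    - [[0, 0, 0], [7, 5.2, 0], 10]
    - [[0, 0, 0], [7, 5.2, 0], 10]
    - [[0, 0, 0], [7, 5.2, 0], 10]
    - [[0, 0, 0], [7, 5.2, 0], 10]
    - [[0, 0, 0], [0, 0, 0], 10]

```text
clock: 7.15
position: [0.5344, 0.1211, 0.3229]
ee_rot: [0.56, 0.701, 0.114, -0.426]
ft_force: [0.0, -0.0, -2.7]
grip_width: 0.181
```

```bash
python3 look.py s5 side; python3 -c "
import cv2;im=cv2.imread('pics/s5.png');cv2.imwrite('pics/s5z.png',cv2.resize(im[130:230,180:280],None,fx=5.8,fy=5.8,interpolation=2))"
```

```text
7.15 [0.5344 0.1211 0.3229] yaw 90.69 z [-0.47   0.637 -0.611] j [ 0.61  0.68 -0.87  1.24 -0.34  1.82  1.53] F [ 0.  -0.  -2.7] g 0.1812570913588633
```

View pics/s5z.png

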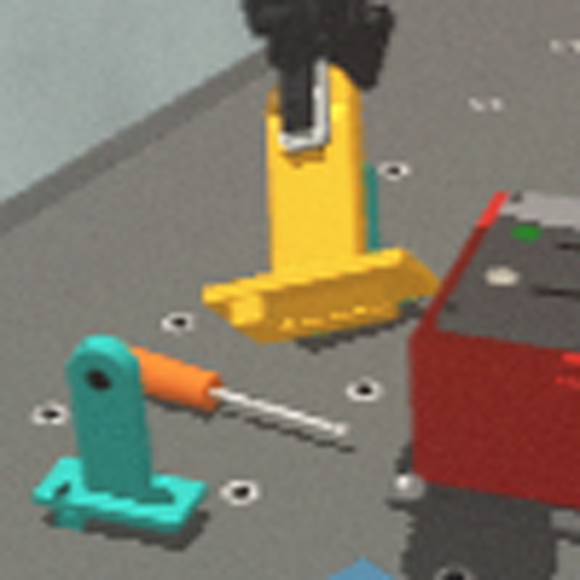

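The tilted view settles it: the leg is at the +x end (crop about (245,308)) and points +y. So the lock's yaw is now 103°, and at the start the leg was already pointing forward in the right lane. The arrow in w1 shows the same, and both disagree with the text. The final pose is still "leg forward, in the right lane", so I'll go by the visible leg and test it physically against the rod at the end. Next I'll undo the tilt and put the lock on the mat.

Call:
play_rows:
  rows:
    - [[0, 0, 0], [-7, -5.2, 0], 10]
    - [[0, 0, 0], [-7, -5.2, 0], 10]
    - [[0, 0, 0], [-7, -5.2, 0], 10]
    - [[0, 0, 0], [-7, -5.2, 0], 10]
    - [[0, 0, 0], [-7, -5.2, 0], 10]
    - [[0, 0, 0], [-7, -5.2, 0], 10]
    - [[0, 0, -50], [0, 0, 0], 10]
    - [[0, 0, -50], [0, 0, 0], 10]
    - [[0, 0, -50], [0, 0, 0], 10]
    - [[0, 0, -40], [0, 0, 0], 10]
    - [[0, 0, -30], [0, 0, 0], 10]
    - [[0, 0, 0], [0, 0, 0], 10]

```text
clock: 8.7
position: [0.5323, 0.1248, 0.1051]
ee_rot: [0.621, 0.784, -0.0, 0.001]
ft_force: [-0.1, -0.3, -2.6]
grip_width: 0.18
```

```bash
python3 look.py s6 side; python3 -c "
import cv2;im=cv2.imread('pics/s6.png');cv2.imwrite('pics/s6z.png',cv2.resize(im[160:300,170:310],None,fx=4,fy=4,interpolation=2))"
```

```text
8.7 [0.5323 0.1248 0.1051] yaw 103.17 z [ 0.001 -0.001 -1.   ] j [ 0.37  0.38 -0.81  1.78  0.31  1.1   1.26] F [-0.1 -0.3 -2.6] g 0.18041608107875218
```

View pics/s6z.png

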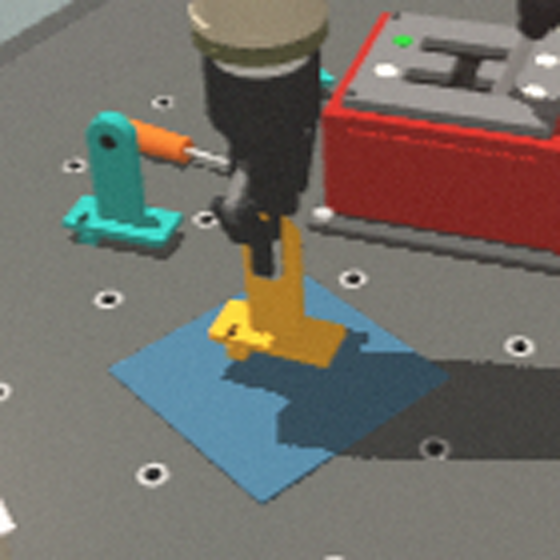

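Call:
play_rows:
  rows:
    - [[0, 0, -13], [0, 0, 0], 10]
    - [[0, 0, -5], [0, 0, 0], 10]
    - [[0, 0, -3], [0, 0, 0], 10]
    - [[0, 0, -2], [0, 0, 0], 10]
    - [[0, 0, 0], [0, 0, 0], 10]

```text
clock: 9.38
position: [0.5332, 0.1239, 0.0815]
ee_rot: [0.623, 0.783, 0.0, 0.0]
ft_force: [0.8, -0.7, -3.0]
grip_width: 0.18
```

Call:
play_rows:
  rows:
    - [[0, 0, -1], [0, 0, 0], 10]
    - [[0, 0, -1], [0, 0, 0], 10]
    - [[0, 0, 0], [0, 0, 0], 10]

```text
clock: 9.75
position: [0.5335, 0.1239, 0.0814]
ee_rot: [0.623, 0.782, 0.0, 0.001]
ft_force: [-8.4, -3.6, 20.0]
grip_width: 0.18
```

Contact at TCP z 0.0814, as predicted. Releasing.

Call:
play_rows:
  rows:
    - [[0, 0, 1], [0, 0, 0], 10]
    - [[0, 0, 0], [0, 0, 0], 45]
    - [[0, 0, 0], [0, 0, 0], 45]
    - [[0, 0, 0], [0, 0, 0], 45]
    - [[0, 0, 0], [0, 0, 0], 45]
    - [[0, 0, 20], [0, 0, 0], 45]
    - [[0, 0, 40], [0, 0, 0], 45]
    - [[0, 0, 50], [0, 0, 0], 60]
    - [[0, 0, 60], [0, 0, 0], 60]
    - [[0, 0, 60], [0, 0, 0], 60]
    - [[0, 0, 30], [0, 0, 0], 60]
    - [[0, 0, 0], [0, 0, 0], 60]

```text
clock: 11.25
position: [0.5335, 0.1247, 0.344]
ee_rot: [0.622, 0.783, 0.002, 0.002]
ft_force: [0.5, 0.3, -0.3]
grip_width: 0.701
```

```bash
python3 look.py w7 wrist;python3 look.py s7 side; python3 -c "
import cv2;im=cv2.imread('pics/s7.png');cv2.imwrite('pics/s7z.png',cv2.resize(im[140:300,170:350],None,fx=4,fy=3.7,interpolation=2))"
```

```text
11.25 [0.5335 0.1247 0.344 ] yaw 103.03 z [ 0.005  0.001 -1.   ] j [ 0.42  0.21 -0.86  1.44  0.16  1.55  1.37] F [ 0.5  0.3 -0.3] g 0.700813827112381
11.3 [0.5331 0.1243 0.342 ] yaw 103.02 z [ 0.002  0.    -1.   ] j [ 0.42  0.21 -0.86  1.45  0.16  1.55  1.37] F [ 0.9 -0.3 -0.7] g 0.697540926011795
```

View pics/w7.png

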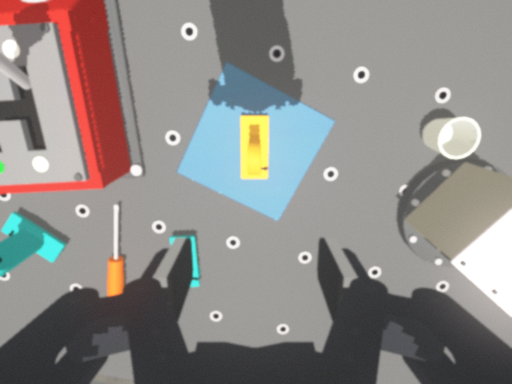

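View pics/s7z.png

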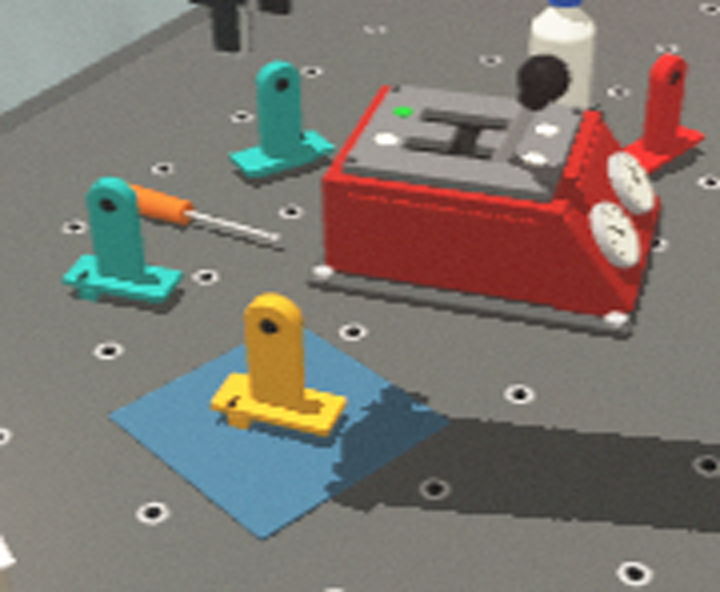

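The lock stands upright on the mat, released, with the other objects in place. The knob is at about (0.459, -0.132, 0.210). I'll approach with the jaws along console y.

Call:
play_rows:
  rows:
    - [[-12, -42, 0], [0, 0, 1], 75]
    - [[-12, -43, 0], [0, 0, 1], 75]
    - [[-12, -43, 0], [0, 0, 1], 75]
    - [[-12, -43, 0], [0, 0, 0], 75]
    - [[-13, -43, 0], [0, 0, 0], 75]
    - [[-13, -42, 0], [0, 0, 0], 75]
    - [[0, 0, -40], [0, 0, 0], 75]
    - [[0, 0, 0], [0, 0, 0], 75]
    - [[0, 0, 0], [0, 0, 0], 75]

```text
clock: 12.48
position: [0.4592, -0.1315, 0.3011]
ee_rot: [0.601, 0.799, 0.0, -0.0]
ft_force: [0.5, -0.7, 2.0]
grip_width: 0.876
```

```bash
python3 look.py w8 wrist; python3 look.py s8 side;python3 - <<'E'
from h import *
import pickle
I=pickle.load(open("pics/w8.pkl","rb")); print("pred knob px",proj(I,[.4582,-.1313,.2105]),proj(I,[.4782,-.1313,.2105]))
im=cv2.imread("pics/w8.png");print(blobs(im[60:300,100:420],(0,0,0),(180,255,50),300)[0])
E
```

```text
12.475 [ 0.4592 -0.1315  0.3011] yaw 106.06 z [-0.  0. -1.] j [ 0.84  0.01 -0.65  1.69  0.    1.44  2.04] F [ 0.5 -0.7  2. ] g 0.8755796263167257
12.525 [ 0.4595 -0.1315  0.3015] yaw 106.07 z [ 0.001 -0.    -1.   ] j [ 0.84  0.01 -0.65  1.69  0.    1.44  2.04] F [ 0.1 -0.2 -0.6] g 0.8768417876351317
pred knob px [254.77086675 194.49449258] [247.72137269 217.93537369]
[]
```

View pics/w8.png

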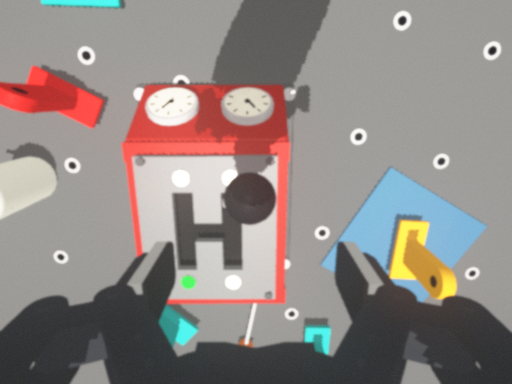

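The knob is at (249,198), about 5 mm from the prediction. It matches the triangulated (0.461, -0.135), so I'll shift by (+2, -4) mm and go down.

Call:
play_rows:
  rows:
    - [[2, -4, -30], [0, 0, 0], 70]
    - [[0, 0, -40], [0, 0, 0], 70]
    - [[0, 0, -30], [0, 0, 0], 70]
    - [[0, 0, -13], [0, 0, 0], 70]
    - [[0, 0, 0], [0, 0, 0], 70]
    - [[0, 0, 0], [0, 0, 0], 34]
    - [[0, 0, 0], [0, 0, 0], 34]
    - [[0, 0, 0], [0, 0, 0], 34]
    - [[0, 0, 0], [0, 0, 0], 34]
    - [[0, 0, 0], [0, 0, 0], 34]
  force: 30

```text
clock: 13.82
position: [0.4616, -0.136, 0.1886]
ee_rot: [0.602, 0.799, 0.0, 0.001]
ft_force: [-2.3, 2.1, 6.0]
grip_width: 0.451
```

```bash
python3 look.py s9 side;  python3 -c "
import cv2;im=cv2.imread('pics/s9.png');cv2.imwrite('pics/s9z.png',cv2.resize(im[100:240,240:380],None,fx=4,fy=4,interpolation=2))"
python3 - <<'E'
from h import *
c=np.array([.5415,-.1615]);a=np.radians(16);R=np.array([[np.cos(a),-np.sin(a)],[np.sin(a),np.cos(a)]])
def K(f,s): 
    p=.21*np.array([np.cos(s)*np.sin(f),-np.sin(s),np.cos(s)*np.cos(f)]);return np.array([*(c+R@p[:2]),p[2]+.02])
prev=None
for f,s in [(-.36,-.24),(-.27,-.245),(-.18,-.25),(-.09,-.25),(0,-.25),(0,-.17),(0,-.08),(0,0),(0,.08),(0,.17),(0,.25),(.09,.25),(.18,.25),(.27,.25),(.35,.25)]:
    k=K(f,s)*1000; print(f,s,k.round(1),None if prev is None else (k-prev).round(1)); prev=k
E
```

```text
13.825 [ 0.4616 -0.136   0.1886] yaw 106.0 z [ 0.001 -0.    -1.   ] j [ 0.82  0.09 -0.66  1.86  0.06  1.21  2.  ] F [-2.3  2.1  6. ] g 0.45104788251212624
-0.36 -0.24 [ 458.7 -133.3  210.9] None
-0.27 -0.245 [ 475.2 -127.5  216.3] [16.6  5.8  5.4]
-0.18 -0.25 [ 492.2 -121.6  220.2] [16.9  5.9  3.8]
-0.09 -0.25 [ 509.6 -116.6  222.6] [17.4  5.   2.5]
0 -0.25 [ 527.2 -111.6  223.5] [17.6  5.   0.8]
0 -0.17 [ 531.7 -127.3  227. ] [  4.5 -15.8   3.5]
0 -0.08 [ 536.9 -145.4  229.3] [  5.2 -18.    2.4]
0 0 [ 541.5 -161.5  230. ] [  4.6 -16.1   0.7]
0 0.08 [ 546.1 -177.6  229.3] [  4.6 -16.1  -0.7]
0 0.17 [ 551.3 -195.7  227. ] [  5.2 -18.   -2.4]
0 0.25 [ 555.8 -211.4  223.5] [  4.5 -15.8  -3.5]
0.09 0.25 [ 573.4 -206.4  222.6] [17.6  5.  -0.8]
0.18 0.25 [ 590.8 -201.4  220.2] [17.4  5.  -2.5]
0.27 0.25 [ 608.  -196.5  216.1] [17.2  4.9 -4.1]
0.35 0.25 [ 622.9 -192.2  211.1] [14.9  4.3 -5. ]
```

View pics/s9z.png

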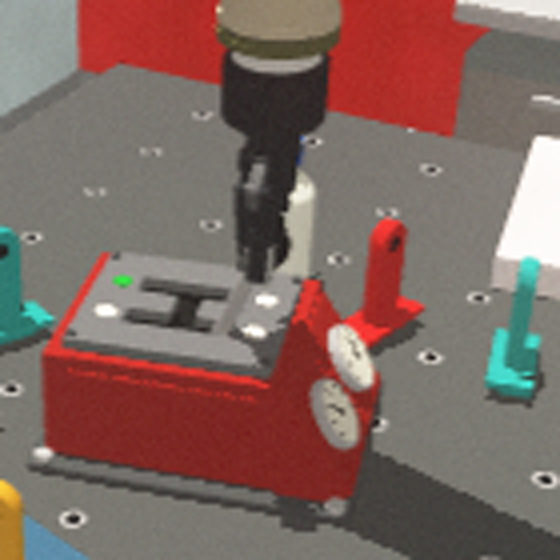

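The grip opening is 38.4 mm, so it holds the 40 mm ball near its middle. Moving the lever along its arc to neutral.

Call:
play_rows:
  rows:
    - [[8, 2.5, 2.5], [0, 0, 0], 34]
    - [[8, 3, 2.5], [0, 0, 0], 34]
    - [[8, 3, 2], [0, 0, 0], 34]
    - [[8, 3, 2], [0, 0, 0], 34]
    - [[8, 3, 1.5], [0, 0, 0], 34]
    - [[8, 3, 1], [0, 0, 0], 34]
    - [[9, 3, 0.7], [0, 0, 0], 34]
    - [[8, 2.5, 0.3], [0, 0, 0], 34]
    - [[0, 0, 0], [0, 0, 0], 34]

```text
clock: 15.0
position: [0.5269, -0.1127, 0.1997]
ee_rot: [0.602, 0.799, 0.001, 0.0]
ft_force: [2.1, -1.7, -4.0]
grip_width: 0.451
```

```bash
python3 look.py s10 side;  python3 -c "
import cv2;im=cv2.imread('pics/s10.png');cv2.imwrite('pics/s10z.png',cv2.resize(im[100:240,240:380],None,fx=4,fy=4,interpolation=2))"
```

```text
15.0 [ 0.5269 -0.1127  0.1997] yaw 106.04 z [ 0.001  0.001 -1.   ] j [ 0.72  0.23 -0.68  1.71  0.15  1.26  1.86] F [ 2.1 -1.7 -4. ] g 0.45145464289379034
```

View pics/s10z.png

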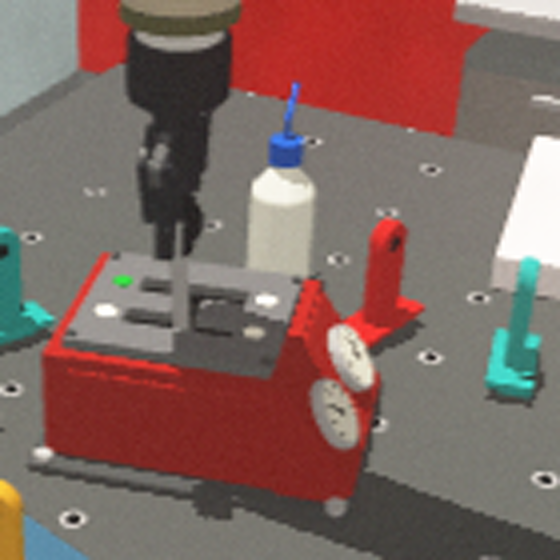

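The rod is at neutral in the left lane and forces are small. Now across to the right: total (+28.6, -98.7), with z up 6.5 mm and then down again.

Call:
play_rows:
  rows:
    - [[3, -10, 2.3], [0, 0, 0], 34]
    - [[3, -10, 2], [0, 0, 0], 34]
    - [[3, -10, 1.2], [0, 0, 0], 34]
    - [[3, -10, 0.7], [0, 0, 0], 34]
    - [[3, -10, 0.3], [0, 0, 0], 34]
    - [[3, -10, -0.3], [0, 0, 0], 34]
    - [[3, -10, -0.7], [0, 0, 0], 34]
    - [[3, -10, -1.2], [0, 0, 0], 34]
    - [[3, -10, -2], [0, 0, 0], 34]
    - [[2, -8, -2.2], [0, 0, 0], 34]
    - [[0, 0, 0], [0, 0, 0], 34]

```text
clock: 16.42
position: [0.5551, -0.2119, 0.1996]
ee_rot: [0.602, 0.798, 0.0, -0.0]
ft_force: [1.0, 3.2, -1.7]
grip_width: 0.452
```

```bash
python3 look.py s11 side;  python3 -c "
import cv2;im=cv2.imread('pics/s11.png');cv2.imwrite('pics/s11z.png',cv2.resize(im[100:240,240:380],None,fx=4,fy=4,interpolation=2))"
```

```text
16.425 [ 0.5551 -0.2119  0.1996] yaw 105.95 z [ 0.  0. -1.] j [ 0.78  0.35 -0.61  1.56  0.2   1.3   1.99] F [ 1.   3.2 -1.7] g 0.4518453456126857
```

View pics/s11z.png

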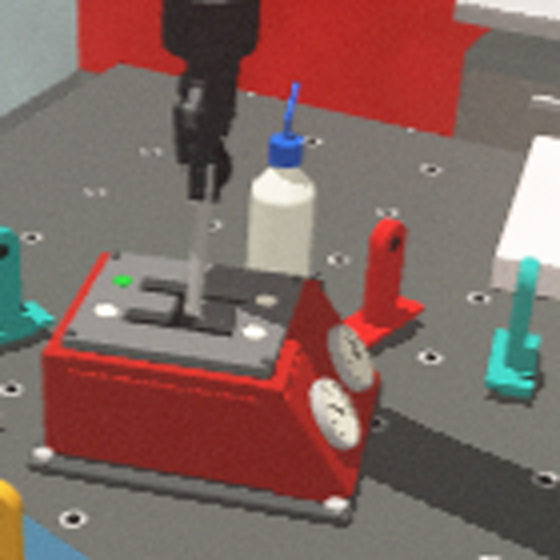

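Now in the right lane at neutral. Forward: total (+67, +19, -12.5).

Call:
play_rows:
  rows:
    - [[9, 2.5, -0.2], [0, 0, 0], 34]
    - [[9, 2.5, -0.6], [0, 0, 0], 34]
    - [[9, 2.5, -1], [0, 0, 0], 34]
    - [[8, 2.5, -1.5], [0, 0, 0], 34]
    - [[8, 2.5, -1.7], [0, 0, 0], 34]
    - [[8, 2.3, -2.1], [0, 0, 0], 34]
    - [[8, 2.3, -2.3], [0, 0, 0], 34]
    - [[8, 2, -2.8], [0, 0, 0], 34]
    - [[2, 0.5, -0.8], [0, 0, 0], 34]
    - [[0, 0, 0], [0, 0, 0], 34]

```text
clock: 17.73
position: [0.6246, -0.1912, 0.1871]
ee_rot: [0.602, 0.799, 0.001, 0.0]
ft_force: [2.3, 0.3, 2.2]
grip_width: 0.445
```

```bash
python3 look.py s12 side;  python3 -c "
import cv2;im=cv2.imread('pics/s12.png');cv2.imwrite('pics/s12z.png',cv2.resize(im[100:240,240:380],None,fx=4,fy=4,interpolation=2))"
```

```text
17.725 [ 0.6246 -0.1912  0.1871] yaw 106.01 z [ 0.001  0.    -1.   ] j [ 0.66  0.49 -0.6   1.41  0.28  1.33  1.9 ] F [2.3 0.3 2.2] g 0.44459010317873215
```

View pics/s12z.png

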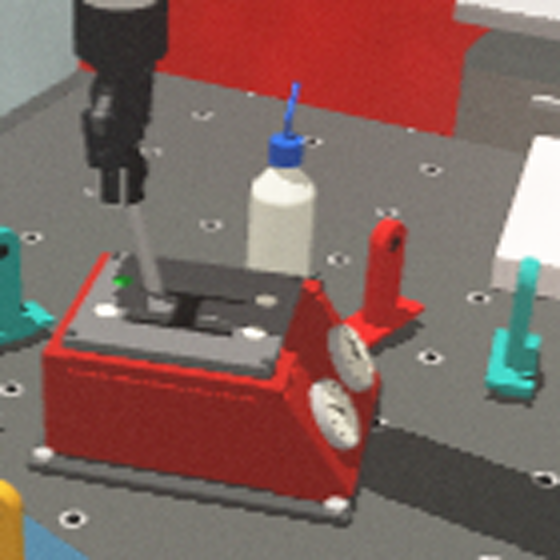

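The lever is at the far right (knob x matches f≈0.35). Releasing and going back to the lock.

Call:
play_rows:
  rows:
    - [[0, 0, 0], [0, 0, 0], 72]
    - [[0, 0, 0], [0, 0, 0], 72]
    - [[0, 0, 0], [0, 0, 0], 72]
    - [[0, 0, 30], [0, 0, 0], 72]
    - [[0, 0, 50], [0, 0, 0], 72]
    - [[0, 0, 50], [0, 0, 0], 72]
    - [[-18, 63, 0], [0, 0, -1], 60]
    - [[-18, 63, 0], [0, 0, -1], 60]
    - [[-18, 63, 0], [0, 0, -1], 60]
    - [[-18, 63, 0], [0, 0, 0], 60]
    - [[-19, 63, 0], [0, 0, 0], 50]
    - [[0, 0, 0], [0, 0, 0], 50]

```text
clock: 19.27
position: [0.5352, 0.1145, 0.3178]
ee_rot: [0.619, 0.785, 0.001, 0.0]
ft_force: [1.5, -0.4, 0.1]
grip_width: 0.584
```

```bash
python3 look.py w13 wrist; python3 look.py s13 side;  python3 -c "
import cv2;im=cv2.imread('pics/s13.png');cv2.imwrite('pics/s13z.png',cv2.resize(im[100:290,190:380],None,fx=3.1,fy=3.1,interpolation=2))"
```

```text
19.275 [0.5352 0.1145 0.3178] yaw 103.51 z [ 0.001  0.001 -1.   ] j [ 0.39  0.2  -0.79  1.5   0.14  1.5   1.41] F [ 1.5 -0.4  0.1] g 0.5838436239506262
19.325 [0.5364 0.111  0.3174] yaw 103.25 z [ 0.001 -0.    -1.   ] j [ 0.39  0.2  -0.78  1.49  0.14  1.5   1.41] F [ 0.3 -0.6  0.1] g 0.5879553100107151
```

View pics/s13z.png

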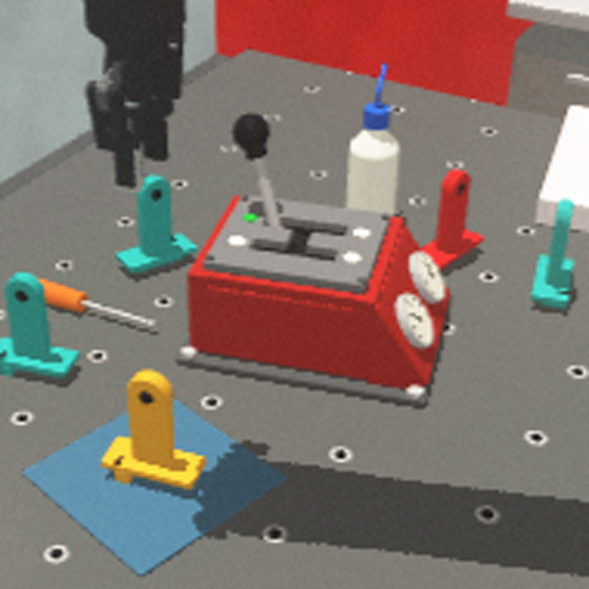

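View pics/w13.png

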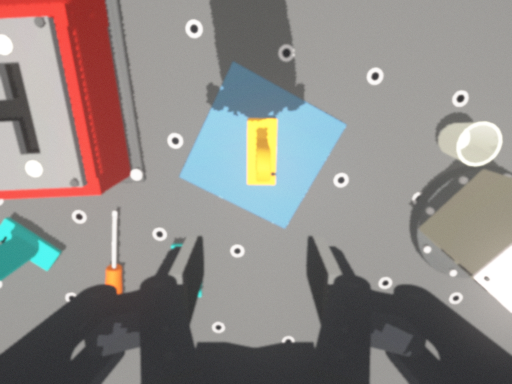

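The lever stands in the far right slot and the lock is still on the mat. Correcting by (-2.5, +12.7) and regripping.

Call:
play_rows:
  rows:
    - [[-2.5, 12.7, 0], [0, 0, -0.2], 50]
    - [[0, 0, -50], [0, 0, 0], 50]
    - [[0, 0, -50], [0, 0, 0], 50]
    - [[0, 0, -50], [0, 0, 0], 50]
    - [[0, 0, -40], [0, 0, 0], 50]
    - [[0, 0, -30], [0, 0, 0], 50]
    - [[0, 0, -15], [0, 0, 0], 50]
    - [[0, 0, 0], [0, 0, 0], 50]
  force: 50

```text
clock: 20.38
position: [0.5345, 0.1211, 0.0815]
ee_rot: [0.624, 0.781, -0.0, -0.001]
ft_force: [-1.4, -0.5, 0.7]
grip_width: 0.583
```

Call:
play_rows:
  rows:
    - [[-0.5, 2.5, 0], [0, 0, 0], 50]
    - [[0, 0, 0], [0, 0, 0], 10]
    - [[0, 0, 0], [0, 0, 0], 10]
    - [[0, 0, 0], [0, 0, 0], 10]
    - [[0, 0, 0], [0, 0, 0], 10]
    - [[0, 0, 0], [0, 0, 0], 10]
    - [[0, 0, 10], [0, 0, 0], 10]
    - [[0, 0, 40], [0, 0, 0], 10]
    - [[0, 0, 60], [0, 0, 0], 10]
    - [[0, 0, 60], [0, 0, 0], 10]
    - [[0, 0, 60], [0, 0, 0], 10]
    - [[0, 0, 50], [0, 0, 0], 10]

```text
clock: 21.88
position: [0.5338, 0.1239, 0.3647]
ee_rot: [0.624, 0.782, 0.0, 0.0]
ft_force: [1.4, 0.3, -2.8]
grip_width: 0.178
```

Call:
play_rows:
  rows:
    - [[1, -31, 0], [0, 0, -9.6], 10]
    - [[1, -32, 0], [0, 0, -9.7], 10]
    - [[1, -32, 0], [0, 0, -9.7], 10]
    - [[1, -32, 0], [0, 0, -9.7], 10]
    - [[1, -32, 0], [0, 0, -9.7], 10]
    - [[1, -32, 0], [0, 0, -9.7], 10]
    - [[1, -32, 0], [0, 0, -9.7], 10]
    - [[1, -32, 0], [0, 0, -9.7], 10]
    - [[0.7, -30.2, 0], [0, 0, -9.4], 10]
    - [[0, 0, -20], [0, 0, 0], 10]
    - [[0, 0, 0], [0, 0, 0], 10]
    - [[0, 0, 0], [0, 0, 0], 10]

```text
clock: 23.38
position: [0.543, -0.1607, 0.3427]
ee_rot: [0.99, 0.139, 0.0, -0.0]
ft_force: [0.1, 0.2, -2.9]
grip_width: 0.182
```

```bash
python3 look.py w14 wrist; python3 look.py s14 side
```

```text
23.375 [ 0.543  -0.1607  0.3427] yaw 15.96 z [ 0.  0. -1.] j [ 0.6   0.2  -0.47  1.41  0.09  1.55  0.42] F [ 0.1  0.2 -2.9] g 0.1817539779537667
23.425 [ 0.5432 -0.1607  0.3429] yaw 15.96 z [ 0.001 -0.    -1.   ] j [ 0.6   0.2  -0.47  1.41  0.09  1.55  0.42] F [ 0.6 -0.4 -2. ] g 0.18662206091102737
```

View pics/w14.png

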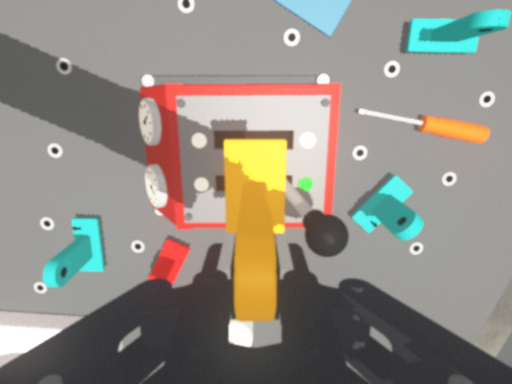

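View pics/s14.png

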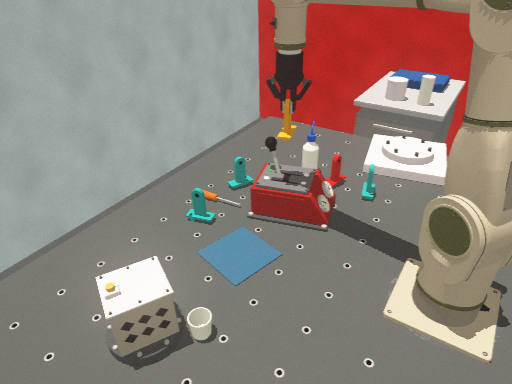

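The grasp sits the same as at the pick (flange at the same pixels in w2 and w14), and I'm above the gate. Lowering, with the last millimetres slow.

Call:
play_rows:
  rows:
    - [[-0.5, -0.5, -40], [0, 0, 0], 10]
    - [[0, 0, -40], [0, 0, 0], 10]
    - [[0, 0, -30], [0, 0, 0], 10]
    - [[0, 0, -20], [0, 0, 0], 10]
    - [[0, 0, -8], [0, 0, 0], 10]
    - [[0, 0, 0], [0, 0, 0], 10]
    - [[0, 0, 0], [0, 0, 0], 10]

```text
clock: 24.35
position: [0.5431, -0.1619, 0.2051]
ee_rot: [0.99, 0.138, 0.001, 0.0]
ft_force: [-0.3, 0.2, -2.4]
grip_width: 0.183
```

```bash
python3 look.py s15 side;  python3 -c "
import cv2;im=cv2.imread('pics/s15.png');cv2.imwrite('pics/s15z.png',cv2.resize(im[100:240,230:370],None,fx=4,fy=4,interpolation=2))"
```

```text
24.35 [ 0.5431 -0.1619  0.2051] yaw 15.9 z [ 0.002 -0.    -1.   ] j [ 0.61  0.25 -0.47  1.64  0.12  1.28  0.4 ] F [-0.3  0.2 -2.4] g 0.18339417830670016
```

View pics/s15z.png

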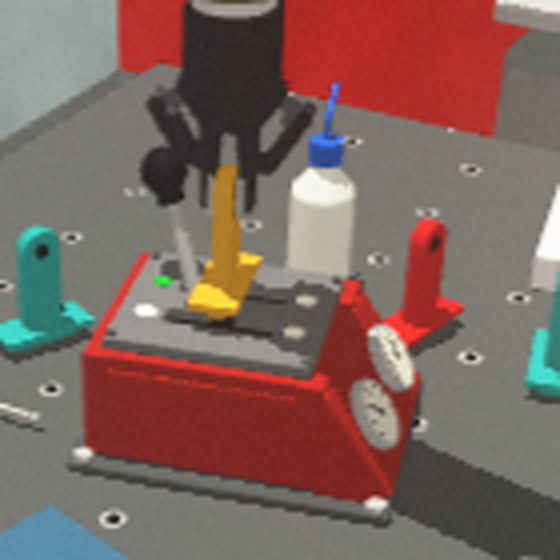

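Call:
play_rows:
  rows:
    - [[0, 0, -5], [0, 0, 0], 10]
    - [[0, 0, -4], [0, 0, 0], 10]
    - [[0, 0, -3], [0, 0, 0], 10]
    - [[0, 0, -3], [0, 0, 0], 10]
    - [[0, 0, -2], [0, 0, 0], 10]
    - [[0, 0, -1.5], [0, 0, 0], 10]
    - [[0, 0, 0], [0, 0, 0], 10]

```text
clock: 25.28
position: [0.5427, -0.1618, 0.1868]
ee_rot: [0.99, 0.138, 0.0, 0.0]
ft_force: [-3.9, 1.9, 8.8]
grip_width: 0.18
```

Call:
play_rows:
  rows:
    - [[0, 0, -0.8], [0, 0, 0], 10]
    - [[0, 0, -0.8], [0, 0, 0], 10]
    - [[0, 0, 0], [0, 0, 0], 10]

```text
clock: 25.65
position: [0.5428, -0.1618, 0.1867]
ee_rot: [0.99, 0.138, 0.001, 0.001]
ft_force: [-9.9, 3.0, 19.4]
grip_width: 0.18
```

```bash
python3 look.py s16 side;  python3 -c "
import cv2;im=cv2.imread('pics/s16.png');cv2.imwrite('pics/s16z.png',cv2.resize(im[130:200,240:330],None,fx=7,fy=7,interpolation=2))"
```

```text
25.65 [ 0.5428 -0.1618  0.1867] yaw 15.89 z [ 0.002 -0.001 -1.   ] j [ 0.61  0.27 -0.47  1.66  0.13  1.24  0.39] F [-9.9  3.  19.4] g 0.17983868359861202
```

View pics/s16z.png

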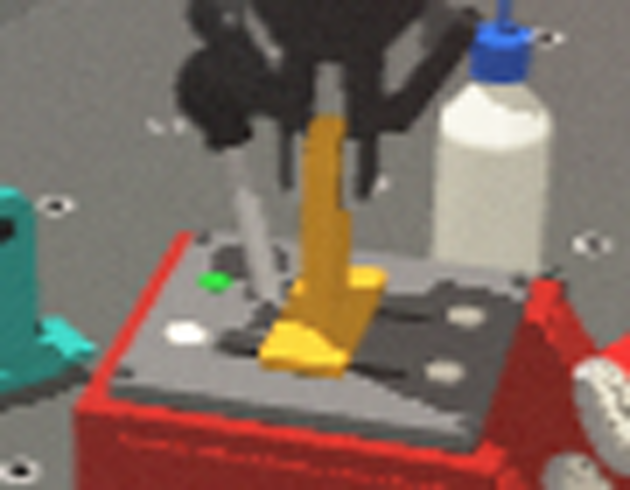

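Firm contact, and it looks seated. Releasing and checking against the starting height.

Call:
play_rows:
  rows:
    - [[0, 0, 1], [0, 0, 0], 10]
    - [[0, 0, 0.5], [0, 0, 0], 45]
    - [[0, 0, 0], [0, 0, 0], 45]
    - [[0, 0, 0], [0, 0, 0], 45]
    - [[0, 0, 0], [0, 0, 0], 45]
    - [[0, 0, 20], [0, 0, 0], 45]
    - [[0, 0, 40], [0, 0, 0], 45]
    - [[0, 0, 60], [0, 0, 0], 45]
    - [[0, 0, 60], [0, 0, 0], 45]
    - [[0, 0, 0], [0, 0, 0], 45]
    - [[0, 0, 0], [0, 0, 0], 45]

```text
clock: 27.08
position: [0.5424, -0.1618, 0.3649]
ee_rot: [0.99, 0.138, -0.0, -0.0]
ft_force: [0.0, 1.0, 0.0]
grip_width: 0.527
```

```bash
python3 look.py w17 wrist; python3 look.py s17 side; python3 look.py t17 top;  python3 - <<'E'
from h import *
for a,b in(("side0","s17"),("top0","t17")):
    for n in(a,b):
        print(n,[x for x in blobs(cv2.imread(f"pics/{n}.png"),(18,150,80),(32,255,255),100)[0]])
im=cv2.imread('pics/s17.png');cv2.imwrite('pics/s17z.png',cv2.resize(np.hstack([cv2.imread('pics/side0.png')[130:200,240:330],im[130:200,240:330]]),None,fx=4.4,fy=6,interpolation=2))
im=cv2.imread('pics/w17.png');cv2.imwrite('pics/w17z.png',cv2.resize(im[70:260,130:350],None,fx=3.1,fy=3.1,interpolation=2))
E
```

```text
27.075 [ 0.5424 -0.1618  0.3649] yaw 15.89 z [-0.  0. -1.] j [ 0.6   0.2  -0.47  1.37  0.09  1.6   0.42] F [0. 1. 0.] g 0.5274641467307469
27.125 [ 0.5421 -0.1619  0.3641] yaw 15.89 z [-0.002  0.    -1.   ] j [ 0.6   0.2  -0.47  1.37  0.09  1.6   0.42] F [-0.5 -0.5 -0.3] g 0.5292972208164817
27.175 [ 0.542  -0.1619  0.3639] yaw 15.89 z [-0.002  0.001 -1.   ] j [ 0.6   0.2  -0.47  1.37  0.09  1.6   0.42] F [ 0.   0.6 -0.5] g 0.5312673817657766
side0 [(np.int32(335), array([286.4, 167.6]), array([277, 146,  18,  38], dtype=int32))]
s17 [(np.int32(335), array([285.8, 168. ]), array([277, 146,  18,  38], dtype=int32))]
top0 [(np.int32(421), array([315.3, 193.2]), array([300, 183,  32,  21], dtype=int32))]
t17 [(np.int32(343), array([312.4, 193.5]), array([300, 184,  26,  19], dtype=int32))]
```

View pics/s17z.png

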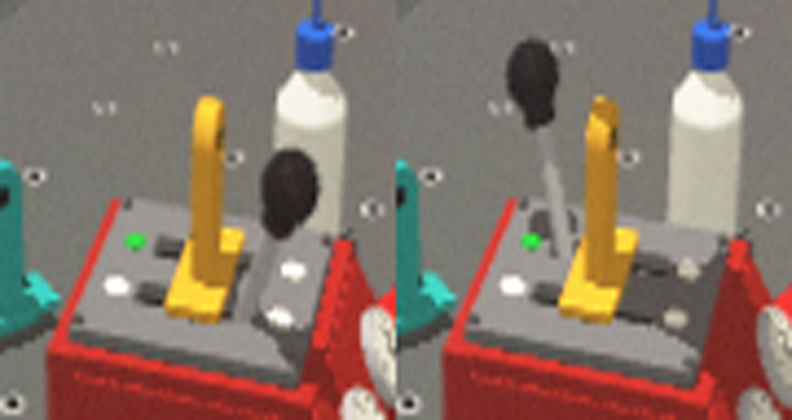

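View pics/w17z.png

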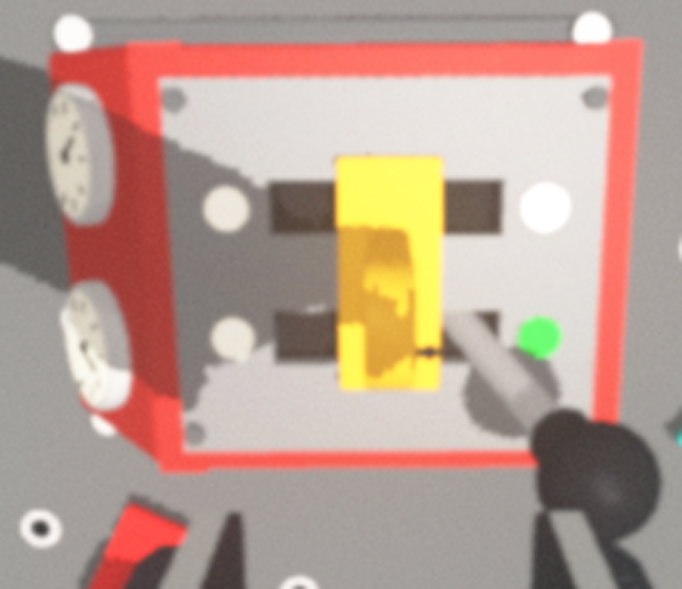

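The lock is seated: in the side view its yellow box is the same as at the start (top row 146, bottom row 183). The arrow is in the lever's lane, pointing at the rod. Since the text and the pictures disagreed on the starting orientation, I'll use spare time for one physical check. I'll regrip the knob and ease the lever back: a leg in that lane should stop it near f≈0.27, otherwise it would run on to about 0.14.

Call:
play_rows:
  rows:
    - [[9, -3, 0], [0, 0, 10], 60]
    - [[9, -3, 0], [0, 0, 10], 72]
    - [[9, -3, 0], [0, 0, 10], 72]
    - [[9, -3, 0], [0, 0, 10], 72]
    - [[9, -3, 0], [0, 0, 10], 72]
    - [[9, -3, 0], [0, 0, 10], 72]
    - [[9, -3, 0], [0, 0, 10], 72]
    - [[10, -4, 0], [0, 0, 10], 72]
    - [[9.5, -4.3, -10], [0, 0, 10.1], 72]
    - [[0, 0, 0], [0, 0, 0], 72]
  force: 25

```text
clock: 28.48
position: [0.6247, -0.1914, 0.3531]
ee_rot: [0.602, 0.798, -0.0, -0.002]
ft_force: [-0.0, 0.0, -0.1]
grip_width: 0.843
```

```bash
python3 look.py w18 wrist
```

```text
28.475 [ 0.6247 -0.1914  0.3531] yaw 105.92 z [-0.003  0.001 -1.   ] j [ 0.65  0.44 -0.65  1.13  0.26  1.65  1.92] F [-0.   0.  -0.1] g 0.8429458273355083
```

View pics/w18.png

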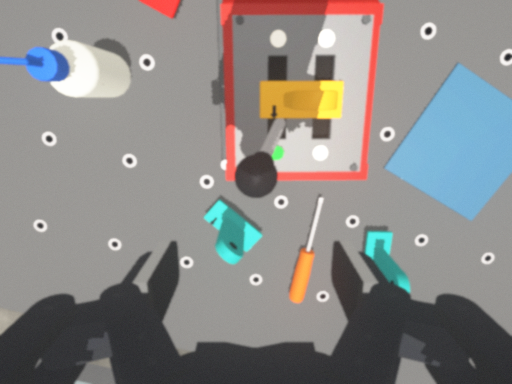

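Call:
play_rows:
  rows:
    - [[0, 0, -50], [0, 0, 0], 72]
    - [[0, 0, -50], [0, 0, 0], 72]
    - [[0, 0, -40], [0, 0, 0], 72]
    - [[0, 0, -26], [0, 0, 0], 72]
    - [[0, 0, 0], [0, 0, 0], 72]
    - [[0, 0, 0], [0, 0, 0], 34]
    - [[0, 0, 0], [0, 0, 0], 34]
    - [[0, 0, 0], [0, 0, 0], 34]
    - [[0, 0, 0], [0, 0, 0], 34]
    - [[0, 0, 0], [0, 0, 0], 34]
  force: 25

```text
clock: 29.78
position: [0.626, -0.1912, 0.1912]
ee_rot: [0.602, 0.798, 0.001, 0.001]
ft_force: [1.3, 0.1, 6.3]
grip_width: 0.45
```

Call:
play_rows:
  rows:
    - [[-4, -1.1, 1.3], [0, 0, 0], 34]
    - [[-4, -1.1, 1.3], [0, 0, 0], 34]
    - [[-4, -1.1, 1.2], [0, 0, 0], 34]
    - [[0, 0, 0], [0, 0, 0], 34]

```text
clock: 30.28
position: [0.6142, -0.1945, 0.1951]
ee_rot: [0.602, 0.798, 0.001, 0.002]
ft_force: [3.0, -0.6, 6.9]
grip_width: 0.456
```

Call:
play_rows:
  rows:
    - [[-3, -0.9, 0.8], [0, 0, 0], 34]
    - [[0, 0, 0], [0, 0, 0], 34]

```text
clock: 30.52
position: [0.6113, -0.1953, 0.1958]
ee_rot: [0.602, 0.799, 0.001, 0.002]
ft_force: [4.8, 0.6, 7.1]
grip_width: 0.451
```

Call:
play_rows:
  rows:
    - [[-3, -0.9, 0.8], [0, 0, 0], 34]
    - [[0, 0, 0], [0, 0, 0], 34]

```text
clock: 30.78
position: [0.6083, -0.1962, 0.1966]
ee_rot: [0.602, 0.799, 0.001, 0.002]
ft_force: [3.2, -0.3, 7.2]
grip_width: 0.447
```

Call:
play_rows:
  rows:
    - [[-3, -0.9, 0.6], [0, 0, 0], 34]
    - [[0, 0, 0], [0, 0, 0], 34]

```text
clock: 31.02
position: [0.6057, -0.1969, 0.1971]
ee_rot: [0.602, 0.799, 0.001, 0.002]
ft_force: [6.3, -0.1, 5.4]
grip_width: 0.449
```

Call:
play_rows:
  rows:
    - [[-3, -0.9, 0.6], [0, 0, 0], 34]
    - [[0, 0, 0], [0, 0, 0], 34]

```text
clock: 31.28
position: [0.6038, -0.1975, 0.1977]
ee_rot: [0.602, 0.799, 0.002, 0.003]
ft_force: [13.7, 0.4, 0.3]
grip_width: 0.451
```

The force climbs from about 3 N (friction) to 14 N after about 23 mm of back travel (f≈0.25), well before the bar alone would stop the rod (f≈0.14). So the leg really is in the lever's lane. I'll push the lever forward to its end again and let go.

Call:
play_rows:
  rows:
    - [[4, 1.2, -0.8], [0, 0, 0], 34]
    - [[4, 1.2, -0.8], [0, 0, 0], 34]
    - [[4, 1.2, -1], [0, 0, 0], 34]
    - [[4, 1.2, -1.2], [0, 0, 0], 34]
    - [[4, 1.2, -1.3], [0, 0, 0], 34]
    - [[3, 0.8, -1], [0, 0, 0], 34]
    - [[1.5, 0.4, -0.4], [0, 0, 0], 34]
    - [[0, 0, 0], [0, 0, 0], 34]

```text
clock: 32.28
position: [0.6261, -0.1911, 0.1907]
ee_rot: [0.602, 0.799, 0.0, 0.001]
ft_force: [2.0, -0.6, 5.9]
grip_width: 0.452
```

Call:
play_rows:
  rows:
    - [[0, 0, 0], [0, 0, 0], 72]
    - [[0, 0, 0], [0, 0, 0], 72]
    - [[0, 0, 0], [0, 0, 0], 72]
    - [[0, 0, 0], [0, 0, 0], 72]
    - [[0, 0, 30], [0, 0, 0], 72]
    - [[0, 0, 50], [0, 0, 0], 72]
    - [[0, 0, 60], [0, 0, 0], 72]
    - [[0, 0, 30], [0, 0, 0], 72]
    - [[-40, 30, 0], [0, 0, 0], 72]
    - [[-40, 30, 0], [0, 0, 0], 72]
    - [[0, 0, 0], [0, 0, 0], 72]

```text
clock: 33.65
position: [0.5437, -0.1282, 0.3604]
ee_rot: [0.601, 0.799, -0.001, 0.001]
ft_force: [0.6, -0.2, 0.5]
grip_width: 0.847
```

```bash
python3 look.py w19 wrist; python3 look.py s19 side; python3 look.py t19 top;  python3 - <<'E'
from h import *
import pickle
for n in("side0","s17","s19"):
        print(n,[x for x in blobs(cv2.imread(f"pics/{n}.png"),(18,150,80),(32,255,255),100)[0]])
im=cv2.imread('pics/s19.png');cv2.imwrite('pics/s19z.png',cv2.resize(np.hstack([cv2.imread('pics/side0.png')[120:200,240:330],im[120:200,240:330]]),None,fx=4.4,fy=6,interpolation=2))
E
```

```text
33.65 [ 0.5437 -0.1282  0.3604] yaw 106.16 z [ 0.    -0.002 -1.   ] j [ 0.74  0.21 -0.7   1.39  0.14  1.59  1.9 ] F [ 0.6 -0.2  0.5] g 0.8473028428475496
33.7 [ 0.5447 -0.1301  0.3602] yaw 106.04 z [ 0.001 -0.002 -1.   ] j [ 0.74  0.22 -0.7   1.38  0.14  1.59  1.9 ] F [ 0.2  0.1 -0.1] g 0.841305690359667
33.75 [ 0.5453 -0.1312  0.3599] yaw 105.97 z [ 0.001 -0.001 -1.   ] j [ 0.74  0.22 -0.7   1.38  0.14  1.59  1.9 ] F [ 0.2 -0.4  0.1] g 0.8436220581064832
side0 [(np.int32(335), array([286.4, 167.6]), array([277, 146,  18,  38], dtype=int32))]
s17 [(np.int32(335), array([285.8, 168. ]), array([277, 146,  18,  38], dtype=int32))]
s19 [(np.int32(359), array([287. , 167.6]), array([277, 147,  20,  37], dtype=int32))]
```

View pics/s19z.png

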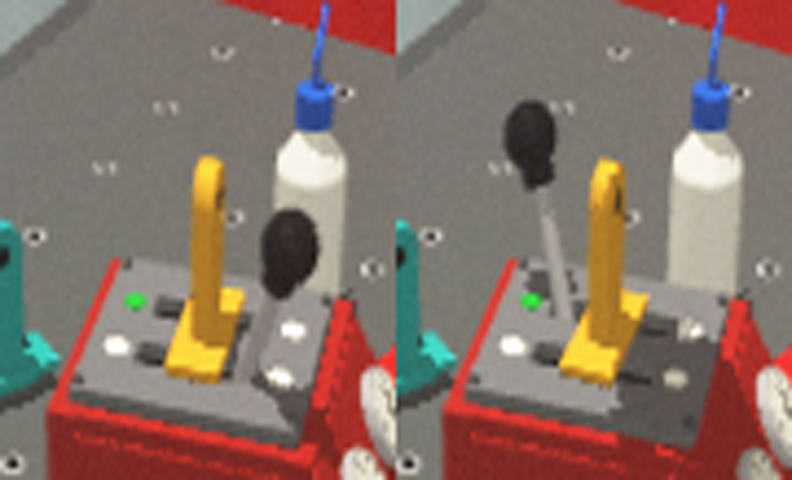

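View pics/w19.png

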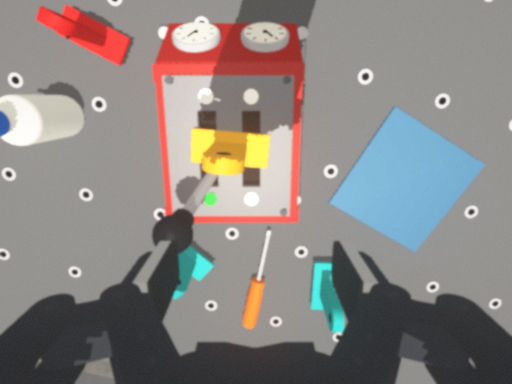

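View pics/s19.png

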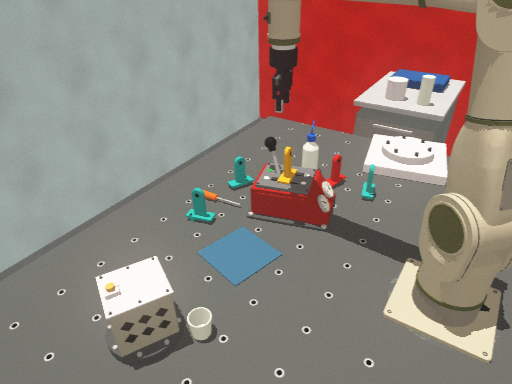

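The lock turned slightly within the slot's play when the rod pressed on it. Measuring its centring and the lever angle.

Run:
```python
from h import *
import pickle
im=cv2.imread("pics/w19.png");I=pickle.load(open("pics/w19.pkl","rb"))
cv2.imwrite("pics/w19z.png",cv2.resize(im[85:250,140:310],None,fx=3.6,fy=3.6,interpolation=2))
T=pickle.load(open("pics/t19.pkl","rb"));t=cv2.imread("pics/t19.png")
cv2.imwrite("pics/t19z.png",cv2.resize(t[150:240,270:360],None,fx=6,fy=6,interpolation=2))
for f in(.27,.31,.36):
  for s in (.24,):
    p=.21*np.array([np.cos(s)*np.sin(f),-np.sin(s),np.cos(s)*np.cos(f)]);a=np.radians(16)
    w=np.array([.5415+np.cos(a)*p[0]-np.sin(a)*p[1],-.1615+np.sin(a)*p[0]+np.cos(a)*p[1],p[2]+.02])
    print(f,proj(I,w),proj(camera_info("side"),w))
s=cv2.imread("pics/s19.png");print(blobs(s[125:165,255:290],(0,0,0),(180,255,50),20)[0])
```

```text
0.27 [170.32808028 221.69669239] [274.39890437 140.929645  ]
0.31 [171.52085713 228.23011327] [272.1244374  141.30001622]
0.36 [173.06271494 235.82519351] [269.33966931 141.88364345]
[(np.int32(88), array([15.8, 19. ]), array([11, 13, 10, 13], dtype=int32))]
```

View pics/w19z.png

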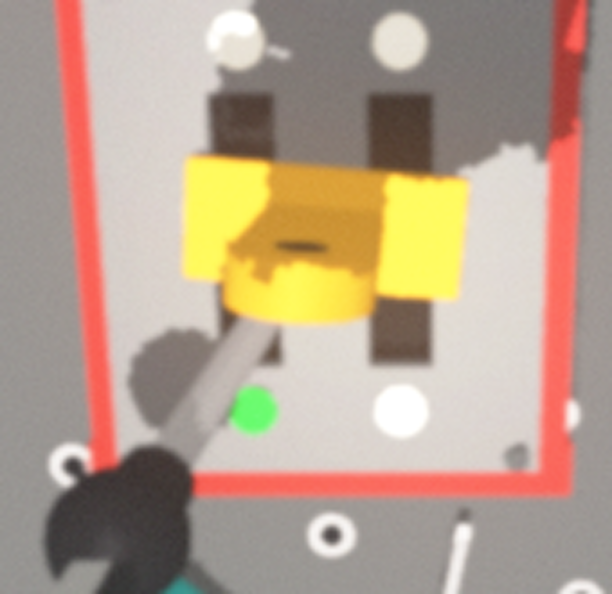

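Run:
```python
from h import *
import pickle
I=pickle.load(open("pics/w19.pkl","rb"))
f=lambda u,v,z:onplane(I,u/3.6+140-.36,v/3.6+85-.36,z)
q=[f(*p,.128) for p in((187,156),(468,180),(458,299),(183,278))]
c=np.mean(q,0);d=q[1]-q[0]+q[2]-q[3];print(c,np.degrees(np.arctan2(-d[0],d[1])),[np.linalg.norm(q[i]-q[i-1]) for i in range(4)])
D=[f(*p,.12) for p in((236,41),(400,41),(254,410),(402,411))]
g=np.mean(D,0);print("gate",g,"off",(c-g)[:2]); e=D[2]-D[0]+D[3]-D[1];print("yaw",np.degrees(np.arctan2(e[1],e[0])))
a=np.radians(16);R=np.array([[np.cos(a),np.sin(a)],[-np.sin(a),np.cos(a)]]);print("console off mm",R@(c-g)[:2]*1000)
```

```text
[ 0.53801409 -0.16055904  0.128     ] 11.505311751429877 [np.float64(0.04008429780676233), np.float64(0.0910053009166986), np.float64(0.03947216137858033), np.float64(0.09173506678382598)]
gate [ 0.54113985 -0.16074205  0.12      ] off [-0.00312576  0.00018302]
yaw 16.378960797603284
console off mm [-2.95423155  1.03750286]
```

Centre offset is 3.1 mm (limit 9) and yaw is 4.7° off, so it passes. There is plenty of time, so I'll square it up by closing the jaws on the fin once more at yaw 16°.

Call:
play_rows:
  rows:
    - [[0, -3.4, 0], [0, 0, -10], 55]
    - [[0, -3.4, 0], [0, 0, -10], 55]
    - [[0, -3.4, 0], [0, 0, -10], 55]
    - [[-0.5, -3.4, 0], [0, 0, -10], 55]
    - [[-0.5, -3.4, 0], [0, 0, -10], 55]
    - [[-0.5, -3.4, 0], [0, 0, -10], 55]
    - [[-0.5, -3.4, 0], [0, 0, -10], 55]
    - [[-0.5, -3.4, 0], [0, 0, -10], 55]
    - [[0, -3.4, 0], [0, 0, -10], 55]
    - [[0, 0, 0], [0, 0, 0], 55]
    - [[0, 0, 0], [0, 0, 0], 55]
  force: 20

```text
clock: 35.17
position: [0.5433, -0.1616, 0.3591]
ee_rot: [0.99, 0.141, -0.0, -0.0]
ft_force: [0.3, -0.4, 0.9]
grip_width: 0.644
```

Call:
play_rows:
  rows:
    - [[-1, 0, -50], [0, 0, 0], 50]
    - [[0, 0, -50], [0, 0, 0], 50]
    - [[0, 0, -40], [0, 0, 0], 50]
    - [[0, 0, -20], [0, 0, 0], 50]
    - [[0, 0, -12], [0, 0, 0], 50]
    - [[0, 0, 0], [0, 0, 0], 50]
    - [[0, 0, 0], [0, 0, 0], 12]
    - [[0, 0, 0], [0, 0, 0], 12]
    - [[0, 0, 0], [0, 0, 0], 12]
    - [[0, 0, 0], [0, 0, 0], 12]
    - [[0, 0, 0], [0, 0, 0], 12]

```text
clock: 36.55
position: [0.5423, -0.1615, 0.1881]
ee_rot: [0.99, 0.139, 0.0, 0.0]
ft_force: [-1.3, 1.0, 6.3]
grip_width: 0.185
```

Call:
play_rows:
  rows:
    - [[0, 0, -1.5], [0, 0, 0], 12]
    - [[0, 0, 0.5], [0, 0, 0], 12]
    - [[0, 0, 0], [0, 0, 0], 45]
    - [[0, 0, 0], [0, 0, 0], 45]
    - [[0, 0, 0], [0, 0, 0], 45]
    - [[0, 0, 0], [0, 0, 0], 45]
    - [[0, 0, 30], [0, 0, 0], 45]
    - [[0, 0, 50], [0, 0, 0], 45]
    - [[0, 0, 50], [0, 0, 0], 45]
    - [[0, 0, 40], [0, 0, 0], 45]
    - [[0, 0, 0], [0, 0, 0], 45]
    - [[0, 0, 0], [0, 0, 0], 45]

```text
clock: 38.05
position: [0.5418, -0.1615, 0.3555]
ee_rot: [0.99, 0.139, -0.0, -0.0]
ft_force: [-0.4, -0.2, -0.3]
grip_width: 0.526
```

```bash
python3 look.py w20 wrist; python3 look.py s20 side;  python3 - <<'E'
from h import *
print([x for x in blobs(cv2.imread(f"pics/s20.png"),(18,150,80),(32,255,255),100)[0]])
s=cv2.imread("pics/s20.png");print(blobs(s[125:165,255:290],(0,0,0),(180,255,50),20)[0])
im=cv2.imread('pics/s20.png');cv2.imwrite('pics/s20z.png',cv2.resize(im[120:200,240:330],None,fx=6,fy=6,interpolation=2))
im=cv2.imread('pics/w20.png');cv2.imwrite('pics/w20z.png',cv2.resize(im[70:260,130:350],None,fx=3.1,fy=3.1,interpolation=2))
E
```

```text
38.05 [ 0.5418 -0.1615  0.3555] yaw 15.99 z [-0.001  0.    -1.   ] j [ 0.64  0.2  -0.52  1.39  0.1   1.58  0.41] F [-0.4 -0.2 -0.3] g 0.5259904014438608
38.1 [ 0.5416 -0.1615  0.3551] yaw 15.99 z [-0.002  0.001 -1.   ] j [ 0.64  0.2  -0.52  1.39  0.1   1.58  0.41] F [ 0.  -0.2 -0.9] g 0.5265751376912308
[(np.int32(335), array([285.9, 168.1]), array([277, 147,  18,  37], dtype=int32))]
[(np.int32(90), array([15.8, 18.9]), array([11, 13, 10, 13], dtype=int32))]
```

View pics/s20z.png

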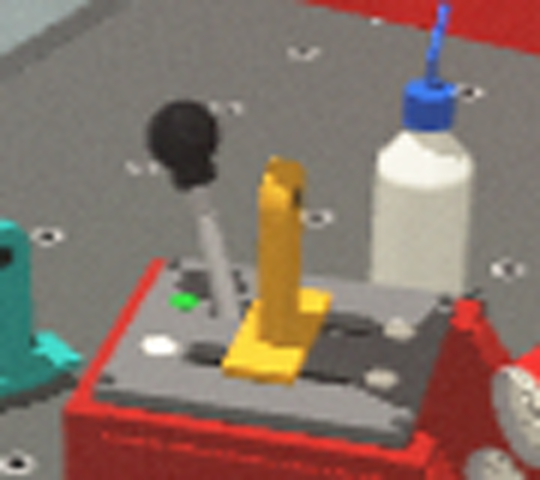

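View pics/w20z.png

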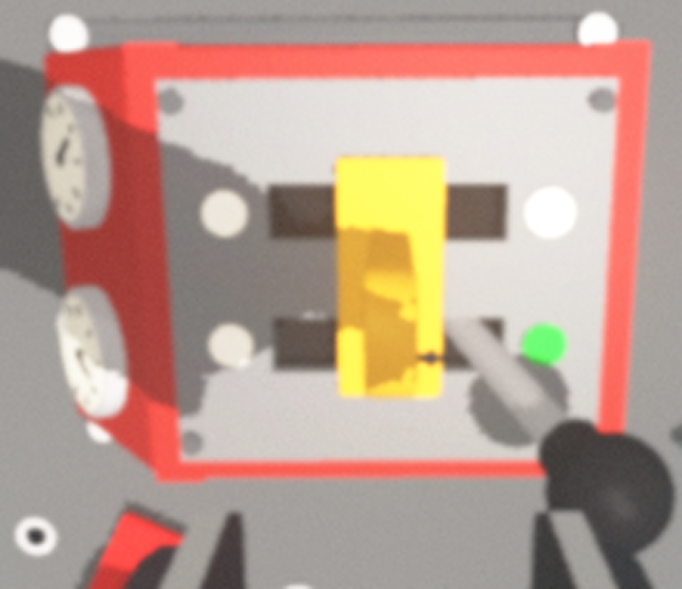

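The lock is square and seated, the lever is at the far right (side column 270.8, so f≈0.33, against 0.27 required), and the hand is well clear. Handing in.

```bash
python3 -c "
from workcell import manip
print(manip.hand_in())"
```

```text
the job is handed in; nothing more can be done
None
```

The changeover is done and handed in at about 38 s, but one thing in the scene disagreed with the text: how the lock was turned at the start. I stood the lock upright on the mat and let go, moved the lever from near left through neutral into the far right (green) slot, then put the lock back home with its leg in the lever's lane.

**Last checks**
- **Lever:** `lever_fore` was about 0.33 (over 0.27 needed), estimated from the knob in the side view.
- **Lock:** it sat square and was seated, with its top within one pixel row of the start in the side view. It looked centred; I did not re-measure the offset after squaring it up.
- **Rest:** the gripper was open and about 17 cm above the grip height, with about 0 N on the wrist. I saw nothing else moved.

**Disagreement**
- **Text:** the lock starts with its leg pointing to the operator.
- **Pictures:** the flange arrow, and a tilted view of the underside, showed the leg already pointing forward in the right lane. The lock therefore went back in the same orientation, without the half turn you asked for.
- **Test:** after seating it I pulled the lever back gently. It stopped at about 0.25 rad with the force rising to 14 N; the bar alone would have let it run to about 0.14. So the leg really is in that lane. I then pushed the lever forward to its end again.

That test shifted the lock 3 mm and turned it about 5°, within its play, so I closed the jaws on the fin once more to square it up and let go.

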